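Stack the instrument cases into one interlocking column

TASK

Build one square column of the three metal instrument cases: take the small bottle off the deep case and stand it on the worktop about a hand's width or more from the stack, seat the case that lies flat on the deep case, then lay down the case that stands on end and seat it, lid up, on the top. Each case's foot must sit fully down inside the raised lip of the lid below, the deep case stays where it is, nothing may be dropped or knocked over, and the jar and the tub of cotton buds stay put. Let go of everything at the end.

Things in the scene. Friction and masses are not known exactly. Their poses are not given: they have to be found in the camera images.
- deep_case: Deep closed metal case lying flat, bottle on its lid. Shell 140 (x) x 60 (y) mm; plinth (foot) under it 126 x 46, z 0 to 5; shell z 5 to 50; lid floor with small dark holes at z = 50, round it a lip 4 wide, 4 high, 132 x 52 inside: a plinth fits with 3 mm to spare each side. 0.6 kg. Origin: centre of plinth underside, x lengthwise, z up. A case seated on it has its origin at z = 50 mm here.
- flat_case: Shallow closed metal case lying flat: shell length, width, plinth and lip as deep_case, but lid floor at z = 35 and 39 mm tall over all. About 0.25 kg. Origin: centre of plinth underside, x lengthwise, z up through the lid. A case seated on it has its origin at z = 35 mm here.
- upright_case: Same as flat_case in size and frame (origin: centre of plinth underside, x lengthwise, y across the 60 mm width, z out through the lid) but it stands 140 mm tall on its -x end, footprint 39 x 60 mm, x pointing up, the lid with holes (z) facing roughly to the robot; its origin is then 70 mm above the worktop.
- bottle: A white plastic dropper bottle with a screw cap, upright on the deep case's lid, 30 mm diameter, 78 mm tall. Origin at the centre of its underside, z up.
- jar: Bystander: tablet jar with a white lid, 50 mm diameter, 76 mm tall, standing behind the cases. Origin at the centre of its underside.
- buds: Bystander: clear round tub of cotton buds, 77 mm diameter, 82 mm tall, standing behind the cases. Origin at the centre of its underside.
Things that resemble listed ones, but are neither listed nor needed, are in the scene too. Leave any turquoise look-alike of the flat_case alone.

How it is judged:
On the way, in this order (a step that is already met when the one before it is completed fails the run):
1. the bottle stands on the worktop clear of the deep case (height (world z) of bottle below 0.015 m and angle between bottle's own z axis and vertical below 0.1 rad and horizontal distance between bottle and deep_case above 0.1 m), for 0.2 s.
2. the flat case is seated on the deep case and let go (horizontal distance between flat_case and deep_case below 0.006 m and z of flat_case in the frame of deep_case between 0.048 and 0.0525 m and angle between the x axis of flat_case and the x axis of deep_case, either way round below 0.06 rad and angle between flat_case's own z axis and vertical below 0.05 rad and contact force between flat_case and the fingers below 0.5 N), for 0.2 s.
At the end, for the whole second after the job is handed in: Column deep, flat, upright case, all flat and lid up: each plinth inside the lip below (height within 2 mm), centred within 6 mm, sides parallel within 0.06 rad either way round; bottle upright on the worktop, 100 mm or more from the deep case's centre; all at rest (all of step 1 and horizontal distance between flat_case and deep_case below 0.006 m and z of flat_case in the frame of deep_case between 0.048 and 0.0525 m and angle between the x axis of flat_case and the x axis of deep_case, either way round below 0.06 rad and angle between each of flat_case, upright_case, deep_case's own z axis and vertical below 0.05 rad and horizontal distance between upright_case and flat_case below 0.006 m and z of upright_case in the frame of flat_case between 0.033 and 0.0375 m and angle between the x axis of upright_case and the x axis of flat_case, either way round below 0.06 rad and linear speed of each of deep_case, flat_case, upright_case, bottle below 0.02 m/s); the robot touches nothing.
It fails at once if a case is dropped, tumbled or knocked over (turns faster than 6 rad/s) (angular speed of any of upright_case, flat_case above 6 rad/s).
It fails at once if the bottle is knocked over (leans over 0.6 rad) (angle between bottle's own z axis and vertical above 0.6 rad).
It fails at once if the deep case is pushed more than 40 mm from its place (distance of deep_case from where it was at the start of the episode above 0.04 m).
It fails at once if the jar or the tub of cotton buds is moved more than 30 mm (distance of any of jar, buds from where it was at the start of the episode above 0.03 m).
It also fails if it takes over 72 s, if anything falls off the work surface, if the arm or the gripper's body presses on something with over 40 N, if the wrist force passes 120 N, or if a joint passes its speed limit or range.

ROBOT

A 7-joint arm with a two-finger parallel gripper is mounted at the origin on a cart in front of the work surface, level with it; the furniture and walls round the work are solid. World frame = base frame: x ahead of the robot, y to its left, z up, the work surface at z = 0. Lengths are in m, angles in rad, forces in N, time in s.
With the tool pointing down it reaches from about 0.4 to 0.875 m from the base axis. Payload 19.3 kg.
Tool frame: the origin (TCP) lies between the finger pads; the fingertips stand bot.tcp_to_tips ahead of it and the grasp point (between the pads) is the TCP (bot.tcp_to_tips is the distance from the TCP to the fingertips, in m); z points along the fingers, y is the line along which they close (so a half turn about z gives the same grasp; the last joint's range is limited). The gripper opens to 85 mm and grips with 20 to 120 N. Pads are 22 mm wide; open, the fingers measure 114 mm over their backs; the gripper's body (76 mm by 85 mm) begins 54 mm behind the grasp point. The pads swing forward as they close: fully open they stand 13 mm farther back than shut.
Start: joints at [1.068, 0.521, -0.036, 1.599, 0.021, 1.021, -0.113], TCP at [0.262, -0.567, 0.25] pointing down, gripper open.
Joint ranges: [-2.91, 2.91], [-0.3, 2.13], [-1.5, 1.42], [0.17, 2.43], [-1.26, 4.41], [0.16, 1.93], [-2.52, 2.52]. Speed limits (rad/s): [1.89, 1.89, 2.39, 2.39, 3.01, 3.01, 3.01].

INTERFACE

Orientations are given as [roll, pitch, yaw] about the fixed x, y, z axes, in that order (R = Rz(yaw) Ry(pitch) Rx(roll)).
In Python, from workcell import telemetry, grab_frame, bot gives the robot as it stands. The module is installed in compiled form; this text tells all that it offers.
- The arm moves only by the shell command python3 -m crank 'ROWS' [FORCE]. ROWS is text: rows parted by semicolons, each of 7 numbers parted by spaces: the finger opening in m, from 0 to 0.0854, then the shift along the tool's x, y, z in m, then the turn, a rotation vector about the tool's x, y, z in degrees. A call has exactly 8 rows; each row shifts and turns the commanded pose from where the row before left it, along the tool's axes as they then stand; what a row does not reach is not made up. A row lasts 1/12 s, in which the tool goes at most 41.7 mm and 7.16 degrees, less where a joint would pass 70% of its speed; a pose out of reach is approached as far as the arm can. A call with a gripper value outside its range is refused whole. The fingers move at their own pace and stop on an object; FORCE is the grip in N (left out, the last holds). Time passes only in rows, so rows that do not move let the fingers close, or fill a call up. It gives the time, the measured TCP pose, the force, the opening and the grip force at its end, in the units of the state.
- telemetry.observe(): the state, without advancing time (a new reading comes with each control period).
- grab_frame(name): name is "scene" or "side" or "wrist"; returns a dict with "pixels" (480x640x3 uint8, red, green, blue), "depth" (480x640 float32, m along the optical axis (not along the pixel's ray), 0 where there is no reading), "vertical_fov" (degrees; the focal length in pixels is half the picture's height over the tangent of half this angle, whatever the lens; pixels are square), "cx", "cy" (the principal point, pixels), "R" (3x3) and "t" (3): a world point X has camera coordinates R X + t; the wrist camera has in their place "hand_eye" (4x4, takes a point from camera to tool coordinates, whose origin is the TCP and whose axes are the flange's). Camera axes: x right, y down, z forward; pixel columns grow to the right and rows downward; lengths in m; the calibration is good to about 2 mm. A picture is of the moment at which its call begins: read the wrist's pose just before it.
- bot.job_done(): hands the job in; it is judged then, once.
The state is a dict: "clock": time; "qpos": joint angles; "qd": joint speeds; "joint_efforts": joint torques, N m; "position": TCP position; "tool_rot": TCP orientation; "force": force on the tool from outside, world axes, zero at the start; "moment": the same for the moment, N m; "grip_width": finger opening in m; "finger_force": force on a finger pad.
Only numpy, scipy, OpenCV 4.12 (cv2) and the standard library are available. Lean on these libraries where they do the work, as an engineer would, in place of code of your own. Each camera call takes 0.05 s, during which the arm holds its last target. There are 200 camera calls.

## Working session

There is one attempt and no reset: what is moved stays moved. The work goes in short steps, Python scripts to look and compute and a shell command to move; the robot and the scene stay as the last step left them, time stands still between calls to the robot, and variables do not carry over. Pictures are saved under pics/ and viewed, at most 13 in all, crops included, and the job is handed in when it is done.

```bash
mkdir -p pics
cat > h.py <<'E'
import numpy as np, cv2
from workcell import telemetry, grab_frame, bot
from scipy.spatial.transform import Rotation as Ro
def cloud(f):
    h,w=f["depth"].shape; fl=h/2/np.tan(np.radians(f["vertical_fov"])/2)
    u,v=np.meshgrid(np.arange(w),np.arange(h)); d=f["depth"]
    P=np.stack([(u-f["cx"])/fl*d,(v-f["cy"])/fl*d,d],-1)
    if "hand_eye" in f:
        s=f["state"]; H=np.array(f["hand_eye"]); P=P@H[:3,:3].T+H[:3,3]
        return P@rot(s).T+np.array(s["position"])
    return (P-np.array(f["t"]))@np.array(f["R"])
def rot(s):
    return Ro.from_euler('xyz',s["tool_rot"]).as_matrix()
def grab(n):
    s=telemetry.observe(); f=grab_frame(n); f["state"]=s; return f
def save(f,p,crop=None,sc=1):
    im=f["pixels"][:,:,::-1]
    if crop: x0,y0,x1,y1=crop; im=im[y0:y1,x0:x1]
    cv2.imwrite(p,cv2.resize(im,None,fx=sc,fy=sc))
E
python3 - <<'E'
from h import *
s=telemetry.observe(); print({k:np.round(v,4) for k,v in s.items()}, bot.tcp_to_tips)
for n in("scene","side"):
    f=grab(n); save(f,f"pics/{n}.png"); np.savez(n,P=cloud(f),rgb=f["pixels"]); print(n,f["vertical_fov"],f["cx"],f["cy"],-np.array(f["R"]).T@f["t"], (f["depth"]>0).mean())
E
```

```text
{'clock': np.float64(0.0), 'qpos': array([ 1.0678,  0.522 , -0.0363,  1.6   ,  0.0212,  1.0211, -0.1128]), 'qd': array([ 0.0002,  0.0016,  0.0008,  0.0002, -0.0011,  0.0026, -0.0024]), 'joint_efforts': array([-4.00000e-04, -9.27112e+01,  1.97950e+00, -3.69927e+01,
        1.77000e-02,  8.10000e-03, -1.00000e-04]), 'position': array([ 0.262 , -0.5671,  0.2498]), 'tool_rot': array([-3.1405e+00,  1.0000e-04,  4.3280e-01]), 'force': array([ 0.2926,  0.489 , -0.084 ]), 'moment': array([0.0141, 0.003 , 0.0032]), 'finger_force': np.float64(0.0), 'grip_width': np.float64(0.0854)} 0.019
scene 51.064935920898854 313.8513278666446 237.5687255488744 [-0.05436516 -0.52432958  0.51122758] 0.9958984375
side 46.428958514105354 317.20545233215006 231.5909857146253 [ 0.47983899 -0.81474262  0.5299741 ] 0.9959928385416666
```

View pics/scene.png

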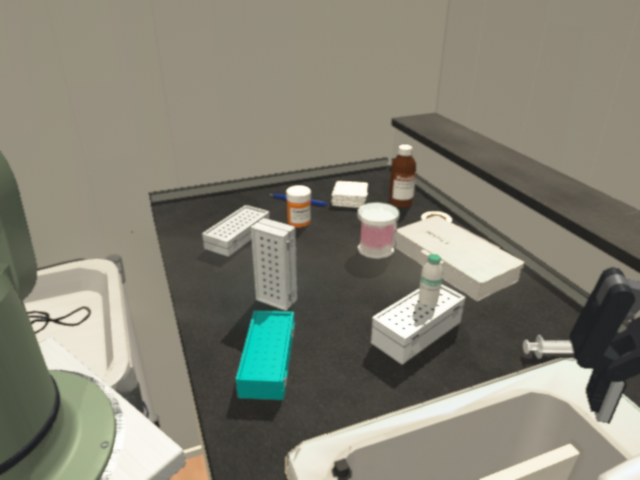

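View pics/side.png

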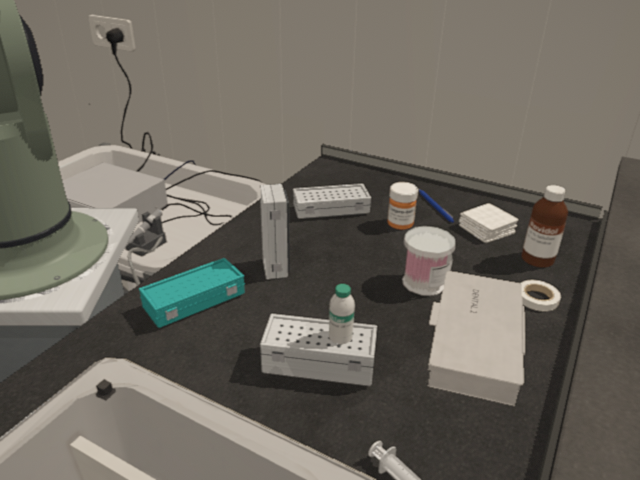

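Scene shows the deep case (418,322) with the bottle (430,285), the upright case (275,263), a silver flat case (236,230), jar (298,207) and buds tub (378,230). There are two candidates for flat_case: silver at scene (236,230) / side (332,200), and turquoise at scene (268,355) / side (192,290). The silver one fits (metal, lying flat), and the turquoise is the stated look-alike. I'll confirm this with a crop and measure.

```bash
cat > meas.py <<'E'
from h import *
A=[np.load(n+".npz") for n in("scene","side")]
P=np.concatenate([a["P"].reshape(-1,3) for a in A]); C=np.concatenate([a["rgb"].reshape(-1,3) for a in A]).astype(int)
src=np.repeat([0,1],480*640)
m=(P[:,2]>.012)&(P[:,2]<.2)&(P[:,0]>.25)&(P[:,0]<1.1)&(P[:,1]>-.75)&(P[:,1]<.3)
P,C,src=P[m],C[m],src[m]
g=np.zeros((600,600),np.uint8); ij=((P[:,:2]-[.2,-.8])/.002).astype(int); g[ij[:,0],ij[:,1]]=255
g=cv2.morphologyEx(g,cv2.MORPH_CLOSE,np.ones((3,3)))
n,L=cv2.connectedComponents(g); l=L[ij[:,0],ij[:,1]]
for k in range(1,n):
    q=P[l==k]
    if len(q)<300: continue
    print(k,len(q),"col",C[l==k].mean(0).astype(int),"min",q.min(0).round(3),"max",q.max(0).round(3))
    for s in(0,1):
        qq=P[(l==k)&(src==s)]
        h=np.histogram(qq[:,2],np.arange(.0,.2,.004)); zt=h[1][np.argsort(h[0])[::-1][:2]]
        if len(qq)<100: continue
        r=cv2.minAreaRect(qq[:,:2].astype(np.float32)*1000); print("  src",s,len(qq),"zpk",zt.round(3),"rect",np.round(r[0],1),np.round(r[1],1),round(r[2],1))
E
python3 - <<'E'
from meas import *
im=cv2.imread("pics/scene.png"); im2=cv2.imread("pics/side.png")
a=cv2.resize(im[185:320,190:330],(560,540)); 
b=cv2.resize(im2[170:290,240:400],(640,480)); cv2.imwrite("pics/crop.png",a)
E
```

```text
1 7343 col [ 37 162 149] min [ 0.25  -0.207  0.012] max [ 0.388 -0.076  0.042]
  src 0 3624 zpk [0.032 0.036] rect [ 312.3 -140.6] [143.1  62.5] 35.5
  src 1 3719 zpk [0.032 0.036] rect [ 313.7 -141.4] [140.9  65.5] 35.5
3 659 col [234 233 225] min [ 0.283 -0.566  0.137] max [ 0.324 -0.541  0.151]
  src 0 659 zpk [0.148 0.144] rect [ 300.8 -557.8] [18.9 45.9] 63.3
10 5511 col [145 142 133] min [ 0.405 -0.084  0.012] max [ 0.455 -0.017  0.143]
  src 0 3206 zpk [0.14  0.136] rect [428.6 -48.6] [38.1 63.5] 9.0
  src 1 2305 zpk [0.14  0.136] rect [433. -50.] [39.3 65.4] 8.9
12 11944 col [158 156 146] min [ 0.422 -0.317  0.012] max [ 0.572 -0.232  0.13 ]
  src 0 4890 zpk [0.048 0.052] rect [ 496.9 -274.3] [ 62.8 143.1] 80.4
  src 1 7054 zpk [0.048 0.052] rect [ 499.  -274.4] [ 64.8 140.2] 80.3
14 3636 col [169 165 155] min [0.454 0.106 0.012] max [0.605 0.191 0.043]
  src 0 1655 zpk [0.032 0.036] rect [528.  149.9] [143.8  63.9] 9.8
  src 1 1981 zpk [0.036 0.032] rect [531.  148.2] [141.  67.] 9.7
18 1380 col [182 176 165] min [ 0.548 -0.469  0.012] max [ 0.598 -0.409  0.035]
  src 0 563 
[... 635 characters left out ...]
38074 zpk [0.128 0.024] rect [ 902.  -123.5] [829.7 388.9] 86.6
  src 1 36698 zpk [0.128 0.024] rect [ 887.4 -128.8] [838.6 359.9] 86.0
22 1840 col [207 200 186] min [0.767 0.029 0.012] max [0.867 0.127 0.034]
  src 0 648 zpk [0.028 0.024] rect [816.3  80.5] [79.1 75.8] 30.9
  src 1 1192 zpk [0.028 0.016] rect [819.2  78.7] [77.1 75.7] 30.4
24 516 col [211 201 182] min [ 0.811 -0.162  0.012] max [ 0.871 -0.099  0.016]
  src 1 417 zpk [0.012 0.188] rect [ 842.2 -130.7] [62.8 56. ] 74.2
25 3630 col [113  94  79] min [ 0.846 -0.051  0.012] max [0.904 0.005 0.138]
  src 0 1251 zpk [0.132 0.096] rect [870.6 -25.1] [42.2 53.3] 45.5
  src 1 2379 zpk [0.132 0.104] rect [874.2 -26.9] [44.1 52.9] 40.1
```

View pics/crop.png

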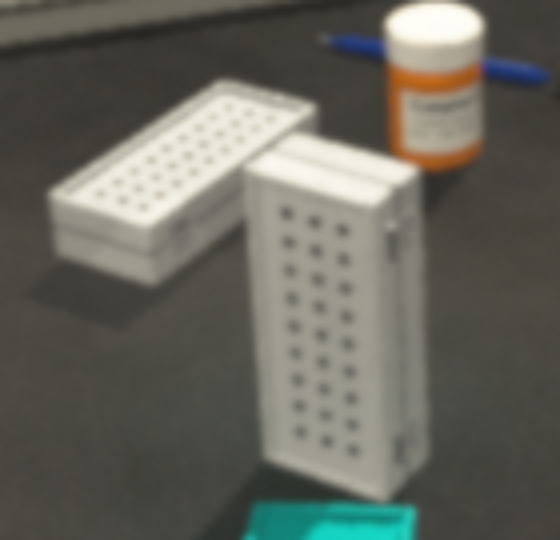

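The crop confirms it: the silver case lying flat, lid with holes up, is flat_case. The upright case's lid faces the robot. Next I locate the bottle, the bystanders and free table area.

```bash
cat >> h.py <<'E'
def go(xyz=None,R=None):
    "remaining move in tool axes: mm shift, deg rotvec (rotation relative, tool axes)"
    s=telemetry.observe(); M=rot(s)
    o=[]
    if xyz is not None: o.append(("mm",((np.array(xyz)-s["position"])@M*1000).round(1)))
    if R is not None: o.append(("deg",Ro.from_matrix(M.T@R).as_rotvec(degrees=True).round(1)))
    print("t",round(float(s["clock"]),2),"pos",np.round(s["position"],4),"rpy",np.degrees(s["tool_rot"]).round(1),"w",round(float(s["grip_width"]),4),"ff",round(float(s["finger_force"]),1),"F",np.round(s["force"],1),*o)
def down(yawdeg,tilt=0):
    "tool down, x at yaw; tilt>0 tips the tool z toward +x (heading)"
    return Ro.from_euler('xyz',[180,0,yawdeg],degrees=True).as_matrix()@Ro.from_rotvec([0,tilt,0],degrees=True).as_matrix()
E
python3 - <<'E' 2>/dev/null | tail -12
from meas import *
k=[k for k in range(n) if abs(P[l==k][:,:2].mean(0)-[.49,-.27]).max()<.02 and (l==k).sum()>1000][0]
for s in(0,1):
  for z0,z1 in((.06,.085),(.085,.105),(.118,.132)):
    q=P[(l==k)&(src==s)&(P[:,2]>z0)&(P[:,2]<z1)]; c,r=cv2.minEnclosingCircle(q[:,:2].astype(np.float32)); print("bottle",s,z0,np.round(c,4),round(r,4))
q=P[(P[:,2]>.05)&(P[:,0]>.58)&(P[:,0]<.8)&(P[:,1]>-.12)&(P[:,1]<.06)]; print("buds",q.min(0),q.max(0))
Q=A[1]["P"].reshape(-1,3)
for c in((.5,-.42),(.52,-.42),(.6,-.38)):
  m=np.hypot(*(Q[:,:2]-c).T)<.03; print(c,m.sum(),Q[m][:,2].min(),Q[m][:,2].max())
print(grab("wrist")["hand_eye"]); 
go([.498,-.274,.25],down(-9.6))
E
```

```text
bottle 1 0.06 [ 0.525  -0.2766] 0.0152
bottle 1 0.085 [ 0.5253 -0.2769] 0.015
bottle 1 0.118 [ 0.526  -0.2751] 0.01
buds [ 0.62930412 -0.11999634  0.05004745] [ 0.70864152 -0.04971198  0.08503029]
(0.5, -0.42) 1806 -0.0021787657158598736 0.010832179555908797
(0.52, -0.42) 1826 -0.0023884356024393492 0.019810052816710534
(0.6, -0.38) 1706 -0.0029842740382533643 0.0033013233202498077
[[ 1.95184180e-04 -9.60412277e-01 -2.78582520e-01  7.19987779e-02]
 [ 9.99999980e-01  1.76853307e-04  9.09320822e-05  7.27160043e-04]
 [-3.80640481e-05 -2.78582532e-01  9.60412292e-01 -1.24263705e-01]
 [ 0.00000000e+00  0.00000000e+00  0.00000000e+00  1.00000000e+00]]
t 0.15 pos [ 0.262  -0.5672  0.2499] rpy [-180.     0.    24.8] w 0.0853 ff 0.0 F [ 0.5 -0.6  0.6] ('mm', array([ 337.2, -167.2,   -0. ])) ('deg', array([-0. ,  0. , 34.4]))
```

```bash
R8="x"; python3 -m crank '0.085 30.7e-3 -.0152 -.003 0 0 0;0.085 .0307 -.0152 -.003 0 0 0;0.085 .0307 -.0152 -.003 0 0 0;0.085 .0307 -.0152 -.003 0 0 0;0.085 .0307 -.0152 -.003 0 0 0;0.085 .0307 -.0152 -.003 0 0 0;0.085 .0307 -.0152 -.003 0 0 0;0.085 .0307 -.0152 -.003 0 0 0' 60
python3 -m crank '0.085 .0307 -.0152 -.003 0 0 0;0.085 .0307 -.0152 -.003 0 0 0;0.085 .0302 -.0152 0 0 0 0;0.085 0 0 0 0 0 6.9;0.085 0 0 0 0 0 6.9;0.085 0 0 0 0 0 6.9;0.085 0 0 0 0 0 6.9;0.085 0 0 0 0 0 6.8'
python3 - <<'E'
from h import *
go([.525,-.2765,.28],down(-9.6))
f=grab("wrist"); save(f,"pics/w1.png"); np.savez("w1",P=cloud(f),rgb=f["pixels"])
print(f["vertical_fov"])
A=[np.load(n+".npz")["P"].reshape(-1,3) for n in("scene","side")]
for q in A:
  m=(q[:,2]>.1)&(q[:,0]>.6)&(abs(q[:,1]+.27)<.1); print(q[m].min(0))
E
```

```text
clock: 0.82
position: [0.4348, -0.3525, 0.2744]
tool_rot: [-3.141, 0.0, 0.433]
force: [0.9, -0.7, -0.3]
grip_width: 0.0848
finger_force: 0.0
clock: 1.48
position: [0.498, -0.2741, 0.2801]
tool_rot: [-3.141, 0.0, -0.173]
force: [0.1, -0.1, -0.6]
grip_width: 0.0848
finger_force: 0.0
t 1.48 pos [ 0.498  -0.2741  0.2801] rpy [-180.     0.    -9.9] w 0.0848 ff 0.0 F [ 0.1 -0.1 -0.6] ('mm', array([27. , -2.3,  0.1])) ('deg', array([-0. ,  0. , -0.3]))
59.60736910434095
[ 0.76999729 -0.36999893  0.1000021 ]
[ 0.77289791 -0.36997857  0.11091712]
```

View pics/w1.png

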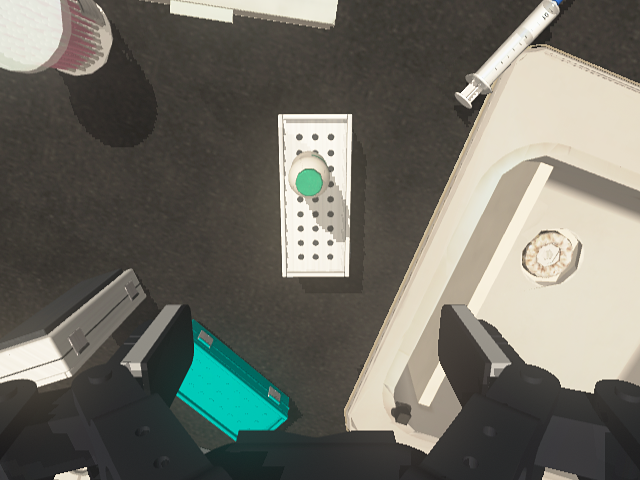

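Wrist view: the deep case spans (278–352, 114–277), with the bottle cap at (309,182). The tray and syringe are to the right.

```bash
cat >> h.py <<'E'
def lidrect(P,c,z,r=.1,tol=.004):
    "points on lip (height z) near c -> rect centre, sizes, length heading"
    m=(abs(P[...,2]-z)<tol)&(np.hypot(P[...,0]-c[0],P[...,1]-c[1])<r)
    mk=cv2.morphologyEx(m.astype(np.uint8),cv2.MORPH_OPEN,np.ones((2,2)))>0
    q=P[mk][:,:2].astype(np.float32)*1000
    (cx,cy),(w,h),a=cv2.minAreaRect(q)
    if w<h: a+=90
    a=(a+90)%180-90
    print("lip",len(q),"c",round(cx,1),round(cy,1),"size",round(w,1),round(h,1),"hdg",round(a,2)); return cx/1e3,cy/1e3,a
E
python3 - <<'E'
from h import *
P=np.load("w1.npz")["P"]; rgb=np.load("w1.npz")["rgb"]
lidrect(P,(.498,-.274),.052,.085,.006); lidrect(P,(.498,-.274),.054,.085,.002)
m=(P[...,2]>.118)&(P[...,2]<.135)&(np.hypot(P[...,0]-.525,P[...,1]+.276)<.03); q=P[m]; print(q[:,2].max(),cv2.minEnclosingCircle(q[:,:2].astype(np.float32)))
m=(P[...,2]>.06)&(P[...,2]<.135)&(np.hypot(P[...,0]-.525,P[...,1]+.276)<.03); q=P[m]; print(cv2.minEnclosingCircle(q[:,:2].astype(np.float32)))
E
```

```text
lip 9958 c 488.5 -275.3 size 67.9 162.7 hdg -11.03
lip 2061 c 488.6 -274.9 size 67.3 162.7 hdg -11.03
0.1302031582296807 ((0.5272207856178284, -0.27447769045829773), 0.00918546225875616)
((0.5280635356903076, -0.274105042219162), 0.01511208526790142)
```

```bash
sed -i 's/^    q=P\[mk\].*/    n,L,st,_=cv2.connectedComponentsWithStats(cv2.morphologyEx(mk.astype(np.uint8),cv2.MORPH_CLOSE,np.ones((3,3)))); k=1+st[1:,4].argmax(); q=P[mk\&(L==k)][:,:2].astype(np.float32)*1000/' h.py
python3 - <<'E'
from h import *
P=np.load("w1.npz")["P"]
lidrect(P,(.498,-.274),.052,.085,.006); lidrect(P,(.498,-.274),.052,.085,.004)
go([.527,-.2750,.092],down(-9.6))
E
```

```text
lip 9958 c 488.5 -275.3 size 67.9 162.7 hdg -11.03
lip 9861 c 488.6 -274.9 size 67.3 162.7 hdg -11.03
t 1.53 pos [ 0.4981 -0.2741  0.2801] rpy [-180.     0.   -10.5] w 0.0848 ff 0.0 F [-0.4 -0.1  0. ] ('mm', array([ 28.7,  -4.3, 188.1])) ('deg', array([-0. ,  0. , -0.9]))
```

```bash
cat >> h.py <<'E'
def caserect(f,c,z,tol=.005,r=.085,P=None):
    "white lid blob at height z: contour of mask in pixels -> minAreaRect of points, after opening off thin bits"
    P=cloud(f) if P is None else P; rgb=f["rgb"] if "rgb" in f else f["pixels"]
    m=((abs(P[...,2]-z)<tol)&(np.hypot(P[...,0]-c[0],P[...,1]-c[1])<r)&(rgb.min(-1)>90)).astype(np.uint8)
    m=cv2.morphologyEx(m,cv2.MORPH_CLOSE,np.ones((9,9))); m=cv2.morphologyEx(m,cv2.MORPH_OPEN,np.ones((15,15)))
    n,L,st,_=cv2.connectedComponentsWithStats(m); k=1+st[1:,4].argmax(); m=(L==k)&(abs(P[...,2]-z)<tol+.004)
    q=P[m][:,:2].astype(np.float32)*1000
    (cx,cy),(w,h),a=cv2.minAreaRect(q)
    if w<h: a+=90
    a=(a+90)%180-90
    print("case",len(q),"px",st[k],"c",round(cx,1),round(cy,1),"size",round(w,1),round(h,1),"hdg",round(a,2)); return cx/1e3,cy/1e3,a
E
python3 - <<'E'
from h import *
d=np.load("w1.npz"); caserect(d,(.498,-.274),.052,P=d["P"])
f=grab("wrist"); np.savez("w1b",P=cloud(f),rgb=f["pixels"]); caserect(f,(.498,-.274),.052)
for n in("scene","side"):
  d=np.load(n+".npz"); caserect(d,(.498,-.274),.052,P=d["P"]);caserect(d,(.5295,.149),.037,P=d["P"])
go()
E
```

```text
case 9601 px [ 278  114   74  163 9643] c 500.6 -273.8 size 60.2 139.9 hdg -9.72
case 9564 px [ 278  114   73  163 9614] c 500.8 -273.9 size 60.1 140.1 hdg -9.83
case 2031 px [ 380  292   76   46 2039] c 495.9 -273.4 size 61.4 139.8 hdg -9.58
case 949 px [213 208  43  33 952] c 528.3 149.8 size 141.9 61.6 hdg 10.08
case 3565 px [ 264  315  112   46 3584] c 499.0 -273.9 size 63.8 139.9 hdg -9.73
case 1239 px [ 297  185   68   22 1242] c 530.2 148.3 size 140.6 65.2 hdg 11.16
t 1.58 pos [ 0.4981 -0.274   0.2801] rpy [180.    0.   -9.7] w 0.0848 ff 0.0 F [-0.2  0.1  0.4]
```

```bash
python3 -m crank '0.085 .0288 -.004 0 0 0 0;0.085 0 0 .03 0 0 0;0.085 0 0 .03 0 0 0;0.085 0 0 .03 0 0 0;0.085 0 0 .03 0 0 0;0.085 0 0 .03 0 0 0;0.085 0 0 .03 0 0 0;0.085 0 0 .01 0 0 0' 25
python3 -m crank '0.085 0 0 0 0 0 0;0.02 0 0 0 0 0 0;0.02 0 0 0 0 0 0;0.02 0 0 0 0 0 0;0.02 0 0 0 0 0 0;0.02 0 0 0 0 0 0;0.02 0 0 0 0 0 0;0.02 0 0 -.005 0 0 0' 25
python3 -m crank '0.02 0 0 -.01 0 0 0;0.02 0 0 -.02 0 0 0;0.02 0 0 -.03 0 0 0;0.02 0 0 -.03 0 0 0;0.02 0 0 -.03 0 0 0;0.02 0 0 -.03 0 0 0;0.02 0 0 -.03 0 0 0;0.02 0 0 0 0 0 0' 
python3 -c "
from h import *
go([.55,.04,.27])"
```

```text
clock: 2.25
position: [0.5255, -0.2741, 0.0864]
tool_rot: [-3.14, 0.005, -0.163]
force: [-0.9, -0.4, -0.3]
grip_width: 0.0852
finger_force: 0.0
clock: 2.92
position: [0.5272, -0.275, 0.0955]
tool_rot: [-3.142, -0.0, -0.167]
force: [-0.5, 0.2, -0.2]
grip_width: 0.0291
finger_force: 24.8
clock: 3.58
position: [0.5288, -0.2759, 0.282]
tool_rot: [3.14, -0.008, -0.168]
force: [0.0, -0.4, 0.0]
grip_width: 0.0289
finger_force: 24.8
t 3.58 pos [ 0.5288 -0.2759  0.282 ] rpy [179.9  -0.5  -9.6] w 0.0289 ff 24.8 F [ 0.  -0.4  0. ] ('mm', array([ -32. , -315.1,   11.2]))
```

```bash
python3 -m crank '0.02 -.003 -.03 0 0 0 0;0.02 -.003 -.033 0 0 0 0;0.02 -.003 -.033 0 0 0 0;0.02 -.003 -.033 0 0 0 0;0.02 -.003 -.033 0 0 0 0;0.02 -.003 -.033 0 0 0 0;0.02 -.003 -.033 0 0 0 0;0.02 -.003 -.033 0 0 0 0'
python3 -m crank '0.02 -.003 -.033 0 0 0 0;0.02 -.003 -.02 0 0 0 0;0.02 0 0 .03 0 0 0;0.02 0 0 .035 0 0 0;0.02 0 0 .035 0 0 0;0.02 0 0 .035 0 0 0;0.02 0 0 .035 0 0 0;0.02 0 0 .03 0 0 0'
python3 -m crank '0.02 0 0 .015 0 0 0;0.02 0 0 .008 0 0 0;0.02 0 0 .005 0 0 0;0.02 0 0 .002 0 0 0;0.02 0 0 .002 0 0 0;0.02 0 0 0 0 0 0;0.02 0 0 0 0 0 0;0.02 0 0 0 0 0 0'
python3 -c "
from h import *
f=grab('side'); go([.55,.04,.04]); save(f,'pics/b.png',(150,130,470,370),2)"
```

```text
clock: 4.25
position: [0.5468, -0.0121, 0.2762]
tool_rot: [-3.141, -0.001, -0.168]
force: [1.1, -1.1, -0.2]
grip_width: 0.0288
finger_force: 24.8
clock: 4.92
position: [0.5496, 0.0395, 0.074]
tool_rot: [3.142, 0.0, -0.167]
force: [0.8, -0.1, -0.5]
grip_width: 0.0287
finger_force: 24.9
clock: 5.58
position: [0.5504, 0.0396, 0.044]
tool_rot: [-3.141, -0.001, -0.168]
force: [0.1, 0.3, -0.5]
grip_width: 0.0291
finger_force: 24.9
t 5.63 pos [0.5503 0.0396 0.0439] rpy [-1.8e+02 -1.0e-01 -9.6e+00] w 0.0288 ff 24.9 F [-0.5 -0.2 -0.3] ('mm', array([-0.4, -0.3,  3.9]))
```

View pics/b.png

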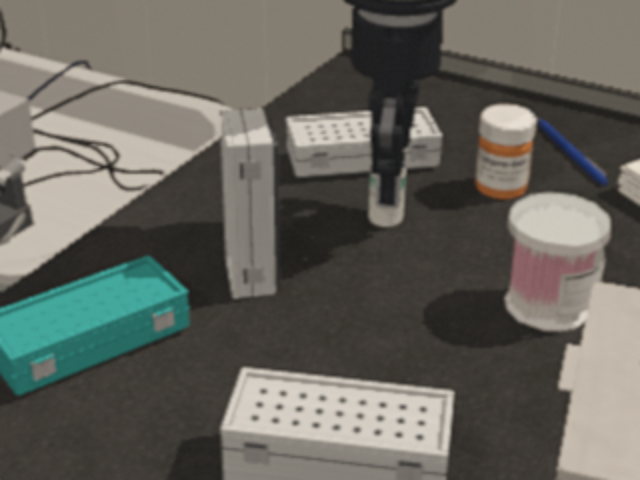

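The crop shows the bottle held upright at (386,205), with its base about 4 mm above the worktop and clear of everything. I'll lower it and release.

```bash
python3 -m crank '0.02 0 0 .001 0 0 0;0.02 0 0 .001 0 0 0;0.02 0 0 .001 0 0 0;0.02 0 0 .0005 0 0 0;0.02 0 0 .0005 0 0 0;0.02 0 0 0 0 0 0;0.02 0 0 0 0 0 0;0.02 0 0 0 0 0 0'
python3 -m crank '0.034 0 0 0 0 0 0;0.04 0 0 0 0 0 0;0.05 0 0 0 0 0 0;0.06 0 0 0 0 0 0;0.07 0 0 0 0 0 0;0.07 0 0 -.01 0 0 0;0.07 0 0 -.03 0 0 0;0.07 0 0 -.035 0 0 0'
python3 -m crank '0.085 0 0 -.035 0 0 0;0.085 0 0 -.035 0 0 0;0.085 0 0 -.035 0 0 0;0.085 0 0 -.025 0 0 0;0.085 0 0 0 0 0 0;0.085 0 0 0 0 0 0;0.085 0 0 0 0 0 0;0.085 0 0 0 0 0 0'
python3 -c "
from h import *
go([.5295,.149,.245],down(10))
f=grab('side'); P=cloud(f); m=(P[...,2]>.02)&(P[...,2]<.1)&(np.hypot(P[...,0]-.55,P[...,1]-.04)<.04); q=P[m];print(cv2.minEnclosingCircle(q[:,:2].astype(np.float32)),q[:,2].max())"
```

```text
clock: 6.3
position: [0.5508, 0.0398, 0.0407]
tool_rot: [-3.141, -0.002, -0.168]
force: [-5.5, 0.0, 29.9]
grip_width: 0.029
finger_force: 28.5
clock: 6.97
position: [0.5488, 0.0395, 0.1143]
tool_rot: [3.141, 0.003, -0.167]
force: [0.8, -1.4, -0.1]
grip_width: 0.0702
finger_force: 0.0
clock: 7.63
position: [0.5494, 0.0395, 0.2435]
tool_rot: [3.141, 0.002, -0.168]
force: [-0.1, 0.2, -0.8]
grip_width: 0.0849
finger_force: 0.0
t 7.63 pos [0.5494 0.0395 0.2435] rpy [ 1.8e+02  1.0e-01 -9.6e+00] w 0.0849 ff 0.0 F [-0.1  0.2 -0.8] ('mm', array([ -37.9, -104.7,   -1.5])) ('deg', array([  0. ,   0.1, -19.6]))
((0.5465044379234314, 0.0367598719894886), 0.015893271192908287) 0.08006605423739362
```

```bash
python3 -m crank '0.085 -.0095 -.0262 -.005 0 0 0;0.085 -.0095 -.0262 -.005 0 0 0;0.085 -.0095 -.0262 -.005 0 0 0;0.085 -.0095 -.0262 -.006 0 0 0;0.085 0 0 0 0 0 -6.5;0.085 0 0 0 0 0 -6.5;0.085 0 0 0 0 0 -6.6;0.085 0 0 0 0 0 0'
python3 -c "
from h import *
go([.5295,.149,.025],down(10))
f=grab('wrist'); go(); c=caserect(f,(.5295,.149),.037); go([c[0],c[1],.027],down(c[2]))"
```

```text
clock: 8.35
position: [0.5297, 0.1493, 0.2645]
tool_rot: [3.142, 0.002, 0.181]
force: [-0.0, 0.2, -0.7]
grip_width: 0.0848
finger_force: 0.0
t 8.35 pos [0.5297 0.1493 0.2645] rpy [1.80e+02 1.00e-01 1.04e+01] w 0.0848 ff 0.0 F [-0.   0.2 -0.7] ('mm', array([2.000e-01, 2.000e-01, 2.395e+02])) ('deg', array([0. , 0.1, 0.4]))
t 8.4 pos [0.5298 0.1491 0.2646] rpy [-1.8e+02  1.0e-01  9.9e+00] w 0.0847 ff 0.0 F [-0.1  0.7  0. ]
case 11497 px [  279   113    74   163 11555] c 532.6 150.1 size 140.0 60.2 hdg 9.54
t 8.4 pos [0.5298 0.1491 0.2646] rpy [-1.8e+02  1.0e-01  9.9e+00] w 0.0847 ff 0.0 F [-0.1  0.7  0. ] ('mm', array([  3.3,  -0.5, 237.6])) ('deg', array([-0. ,  0.1,  0.4]))
```

```bash
python3 -m crank '0.085 .0033 -.0005 .02 0 0 0;0.085 0 0 .035 0 0 0;0.085 0 0 .035 0 0 0;0.085 0 0 .035 0 0 0;0.085 0 0 .035 0 0 0;0.085 0 0 .03 0 0 0;0.085 0 0 .02 0 0 0;0.085 0 0 .012 0 0 0' 
python3 -m crank '0.085 0 0 .01 0 0 0;0.085 0 0 .005 0 0 0;0.075 0 0 0 0 0 0;0.068 0 0 0 0 0 0;0.064 0 0 0 0 0 0;0.05 0 0 0 0 0 0;0.05 0 0 0 0 0 0;0.05 0 0 0 0 0 0' 60
python3 -c "
from h import *
go()"
```

```text
clock: 9.07
position: [0.5319, 0.1497, 0.0405]
tool_rot: [3.141, 0.004, 0.17]
force: [-0.8, 0.5, 0.5]
grip_width: 0.085
finger_force: 0.0
clock: 9.73
position: [0.5338, 0.1504, 0.0296]
tool_rot: [-3.141, -0.002, 0.174]
force: [-2.4, -0.1, 8.7]
grip_width: 0.059
finger_force: 64.4
t 9.73 pos [0.5338 0.1504 0.0296] rpy [-1.8e+02 -1.0e-01  1.0e+01] w 0.059 ff 64.4 F [-2.4 -0.1  8.7]
```

```bash
python3 -m crank '0.05 0 0 -.005 0 0 0;0.05 0 0 -.015 0 0 0;0.05 0 0 -.03 0 0 0;0.05 0 0 -.035 0 0 0;0.05 0 0 -.035 0 0 0;0.05 0 0 -.03 0 0 0;0.05 0 0 -.015 0 0 0;0.05 0 0 0 0 0 0' 
python3 -m crank '0.05 0 0 0 0 0 5;0.05 0 0 0 0 0 5;0.05 0 0 0 0 0 5;0.05 0 0 0 0 0 4.6;0.05 0 .01 0 0 0 0;0.05 0 .02 0 0 0 0;0.05 0 .03 0 0 0 0;0.05 0 .033 0 0 0 0'
python3 -c "
from h import *
go([.5007,-.2739,.2],down(-9.7))"
```

```text
clock: 10.4
position: [0.5345, 0.1507, 0.1975]
tool_rot: [-3.141, -0.006, 0.174]
force: [1.2, -0.1, -4.0]
grip_width: 0.0589
finger_force: 66.3
clock: 11.07
position: [0.5168, 0.0578, 0.1927]
tool_rot: [3.141, 0.001, -0.163]
force: [0.4, -0.6, -3.4]
grip_width: 0.0588
finger_force: 66.1
t 11.07 pos [0.5168 0.0578 0.1927] rpy [180.    0.   -9.3] w 0.0588 ff 66.1 F [ 0.4 -0.6 -3.4] ('mm', array([ 38. , 330. ,  -7.3])) ('deg', array([0. , 0. , 0.4]))
```

```bash
python3 -m crank '0.05 .004 .033 0 0 0 0;0.05 .004 .033 0 0 0 0;0.05 .004 .033 0 0 0 0;0.05 .004 .033 0 0 0 0;0.05 .004 .033 0 0 0 0;0.05 .004 .033 0 0 0 0;0.05 .004 .033 0 0 0 0;0.05 .004 .033 0 0 0 0' 
python3 -m crank '0.05 .004 .03 0 0 0 0;0.05 .002 .02 0 0 0 0;0.05 0 .01 0 0 0 0;0.05 0 .005 0 0 0 0;0.05 0 0 0 0 0 0;0.05 0 0 0 0 0 0;0.05 0 0 0 0 0 0;0.05 0 0 0 0 0 0'
python3 -c "
from h import *
f=grab('wrist');go([.5007,-.2739,.0775],down(-9.7)); save(f,'pics/w2.png')"
```

```text
clock: 11.73
position: [0.5038, -0.2092, 0.1928]
tool_rot: [3.141, 0.001, -0.165]
force: [1.2, 0.4, -3.2]
grip_width: 0.059
finger_force: 66.1
clock: 12.4
position: [0.5005, -0.2709, 0.1933]
tool_rot: [-3.141, 0.0, -0.166]
force: [-0.4, 0.8, -3.0]
grip_width: 0.0591
finger_force: 66.1
t 12.45 pos [ 0.5005 -0.2711  0.1934] rpy [-180.    -0.    -9.5] w 0.0593 ff 66.1 F [-1.  -0.3 -3.6] ('mm', array([  0.6,   2.7, 115.9])) ('deg', array([-0. , -0. ,  0.2]))
```

View pics/w2.png

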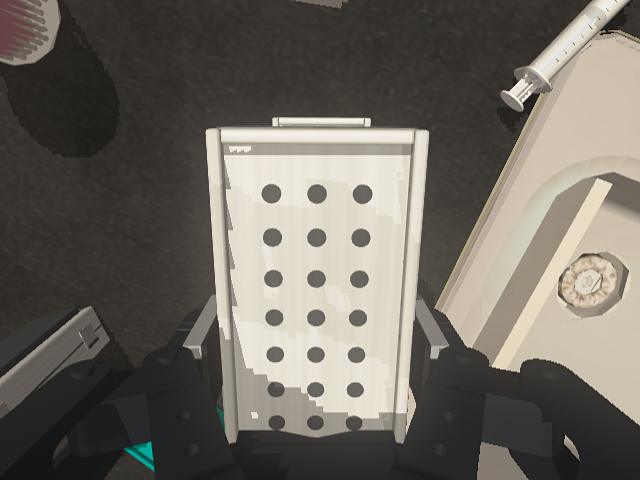

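Wrist view: the held case's far end spans (207–428) and the deep case's end below it spans (273–370) at row 122. They agree with the measured ~2.7 mm sideways remainder. I'll check the lengthwise offset of the held case in the grip.

```bash
python3 -m crank '0.05 .0006 .0027 .02 0 0 0;0.05 0 0 .03 0 0 0;0.05 0 0 .025 0 0 0;0.05 0 0 .015 0 0 0;0.05 0 0 .005 0 0 0;0.05 0 0 0 0 0 0;0.05 0 0 0 0 0 0;0.05 0 0 0 0 0 0'
python3 -c "
from h import *
f=grab('wrist');go([.5007,-.2739,.0775],down(-9.7)); s=f['state'];P=(cloud(f)-np.array(s['position']))@rot(s)
u=P[60:440,270:360]; h=np.round(u.reshape(-1,3)*1000)
m=(u[...,2]<-.002)&(u[...,2]>-.03)&(u[...,0]>.04); q=u[m]; print('held far end x',np.percentile(q[:,0],[50,99,100]),'z',np.percentile(q[:,2],[2,50]))
m=(u[...,2]>.02)&(u[...,2]<.06)&(u[...,0]<.1); q=u[m]; print('deep far x',np.percentile(q[:,0],[50,99,100]) if len(q) else None, np.median(q[:,2]))
w=P[130:140,150:480]; m=(w[...,2]<0)&(w[...,2]>-.03)&(abs(w[...,1])<.05); print('held y',w[m][:,1].min(),w[m][:,1].max())
"
```

```text
clock: 13.12
position: [0.501, -0.2751, 0.0995]
tool_rot: [3.141, -0.002, -0.167]
force: [1.1, -0.1, -3.5]
grip_width: 0.059
finger_force: 66.0
t 13.17 pos [ 0.501  -0.2751  0.0995] rpy [ 1.8e+02 -1.0e-01 -9.6e+00] w 0.0588 ff 66.0 F [ 0.3 -0.  -3.7] ('mm', array([-0.5, -1.1, 22. ])) ('deg', array([ 0. , -0.1,  0.1]))
held far end x [0.05483953 0.06848238 0.06866933] z [-0.01049413 -0.00605426]
deep far x [0.06892959 0.06949054 0.06949731] 0.04541193972761843
held y -0.03005342851403905 0.03032019316473295
```

```bash
python3 -m crank '0.05 .0008 -.0011 .005 0 0 0;0.05 0 0 .004 0 0 0;0.05 0 0 .003 0 0 0;0.05 0 0 .002 0 0 0;0.05 0 0 .002 0 0 0;0.05 0 0 .001 0 0 0;0.05 0 0 .001 0 0 0;0.05 0 0 0 0 0 0'
python3 -c "
from h import *
go([.5007,-.2739,.0775])"
python3 -m crank '0.05 0 0 .001 0 0 0;0.05 0 0 .001 0 0 0;0.05 0 0 .0005 0 0 0;0.05 0 0 .0005 0 0 0;0.05 0 0 0 0 0 0;0.05 0 0 0 0 0 0;0.05 0 0 0 0 0 0;0.05 0 0 0 0 0 0'
```

```text
clock: 13.83
position: [0.5013, -0.2739, 0.0801]
tool_rot: [-3.142, 0.0, -0.168]
force: [0.0, -0.3, -3.8]
grip_width: 0.0589
finger_force: 66.1
t 13.83 pos [ 0.5013 -0.2739  0.0801] rpy [-180.     0.    -9.6] w 0.0589 ff 66.1 F [ 0.  -0.3 -3.8] ('mm', array([-0.6,  0.1,  2.6]))
clock: 14.5
position: [0.5014, -0.274, 0.0795]
tool_rot: [3.141, -0.001, -0.168]
force: [-14.9, 7.8, 41.9]
grip_width: 0.0586
finger_force: 71.7
```

Contact came at TCP z 0.0795, which matches 0.0296 + 0.050, so it is seated. Unload and release.

```bash
python3 -m crank '0.05 0 0 -.001 0 0 0;0.05 0 0 -.001 0 0 0;0.06 0 0 0 0 0 0;0.065 0 0 0 0 0 0;0.07 0 0 0 0 0 0;0.085 0 0 0 0 0 0;0.085 0 0 0 0 0 0;0.085 0 0 0 0 0 0'
python3 -m crank '0.085 0 0 -.01 0 0 0;0.085 0 0 -.03 0 0 0;0.085 0 0 -.035 0 0 0;0.085 0 0 -.035 0 0 0;0.085 0 0 -.035 0 0 0;0.085 0 0 -.035 0 0 0;0.085 0 0 -.035 0 0 0;0.085 0 0 -.02 0 0 0'
python3 -m crank '0.085 -.002 0 0 0 0 0;0.085 0 0 0 0 0 0;0.085 0 0 0 0 0 0;0.085 0 0 0 0 0 0;0.085 0 0 0 0 0 0;0.085 0 0 0 0 0 0;0.085 0 0 0 0 0 0;0.085 0 0 0 0 0 0'
python3 -c "
from h import *
f=grab('wrist');go(); c=caserect(f,(.5007,-.2739),.087); P=cloud(f); m=np.hypot(P[...,0]-c[0],P[...,1]-c[1])<.02; print('floor z',np.median(P[m][:,2]))
f=grab('side'); save(f,'pics/s3.png',(220,200,460,400),3); go([.431,-.049,.3],down(9))"
```

```text
clock: 15.17
position: [0.5014, -0.2739, 0.0793]
tool_rot: [-3.142, 0.0, -0.168]
force: [-0.2, -0.3, 0.5]
grip_width: 0.0852
finger_force: 0.0
clock: 15.83
position: [0.5017, -0.2742, 0.3191]
tool_rot: [3.141, -0.004, -0.168]
force: [-0.7, -0.4, -0.0]
grip_width: 0.0851
finger_force: 0.0
clock: 16.5
position: [0.4993, -0.2736, 0.314]
tool_rot: [-3.141, 0.001, -0.168]
force: [-0.1, 0.2, -0.7]
grip_width: 0.0852
finger_force: 0.0
t 16.55 pos [ 0.4993 -0.2736  0.3141] rpy [-180.     0.    -9.6] w 0.085 ff 0.0 F [-0.5 -0.4  0.5]
case 11511 px [  279   116    75   163 11555] c 500.2 -274.0 size 60.8 140.0 hdg -9.95
floor z 0.37500416580425644
t 16.6 pos [ 0.4993 -0.2736  0.3141] rpy [-180.     0.    -9.6] w 0.0851 ff 0.0 F [-0.2  0.7 -0.2] ('mm', array([-104.9, -210.1,   14.2])) ('deg', array([ -0. ,   0. , -18.6]))
```

View pics/s3.png

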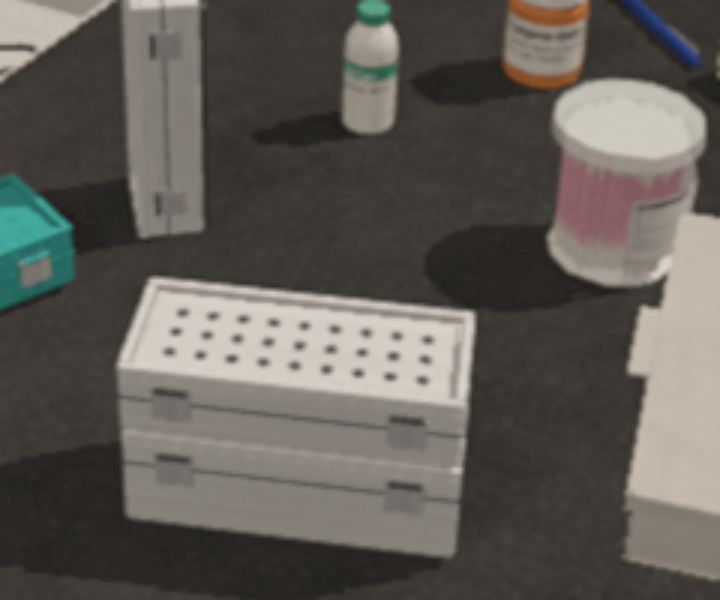

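The side crop shows the flat case seated squarely on the deep case (lid centre about (297,345)) and the bottle standing at (370,75). Next I go over the upright case and test the forward tilt.

```bash
python3 -m crank '0.085 -.0136 -.026 .004 0 0 0;0.085 -.0136 -.026 .004 0 0 0;0.085 -.0136 -.026 .004 0 0 0;0.085 -.0136 -.026 .004 0 0 0;0.085 -.0136 -.026 .004 0 0 0;0.085 -.0136 -.026 .004 0 0 0;0.085 -.0136 -.026 .004 0 0 0;0.085 -.0136 -.026 .004 0 0 0'
python3 -m crank '0.085 0 0 0 0 0 -6.2;0.085 0 0 0 0 0 -6.2;0.085 0 0 0 0 0 -6.2;0.085 0 0 0 0 6 0;0.085 0 0 0 0 7 0;0.085 0 0 0 0 7 0;0.085 0 0 0 0 7 0;0.085 0 0 0 0 7 0'
python3 -m crank '0.085 0 0 0 0 7 0;0.085 0 0 0 0 4 0;0.085 0 0 0 0 0 0;0.085 0 0 0 0 0 0;0.085 0 0 0 0 0 0;0.085 0 0 0 0 0 0;0.085 0 0 0 0 0 0;0.085 0 0 0 0 0 0'
python3 -c "
from h import *
go([.427,-.05,.28],down(9,45)); print(telemetry.observe()['qpos'].round(2))
f=grab('wrist');save(f,'pics/w4.png'); go(); P=cloud(f); np.savez('w4',P=P,rgb=f['pixels'])"
```

```text
clock: 17.27
position: [0.4261, -0.0492, 0.2823]
tool_rot: [3.142, -0.0, -0.168]
force: [1.4, -0.4, -0.7]
grip_width: 0.0849
finger_force: 0.0
clock: 17.93
position: [0.4256, -0.0472, 0.2822]
tool_rot: [-3.131, -0.526, 0.158]
force: [1.7, 0.9, 0.5]
grip_width: 0.0852
finger_force: 0.0
clock: 18.6
position: [0.4277, -0.0408, 0.2827]
tool_rot: [-3.111, -0.572, 0.162]
force: [0.1, 0.1, 0.5]
grip_width: 0.0852
finger_force: 0.0
t 18.6 pos [ 0.4277 -0.0408  0.2827] rpy [-178.2  -32.8    9.3] w 0.0852 ff 0.0 F [0.1 0.1 0.5] ('mm', array([-3.3,  9. ,  0.8])) ('deg', array([-1.9, 12.2,  0. ]))
[ 0.47 -0.02 -0.39  2.41 -0.71  0.26 -0.68]
t 18.65 pos [ 0.4276 -0.0408  0.2826] rpy [-178.2  -32.8    9.3] w 0.085 ff 0.0 F [0.4 0.6 0.1]
```

View pics/w4.png

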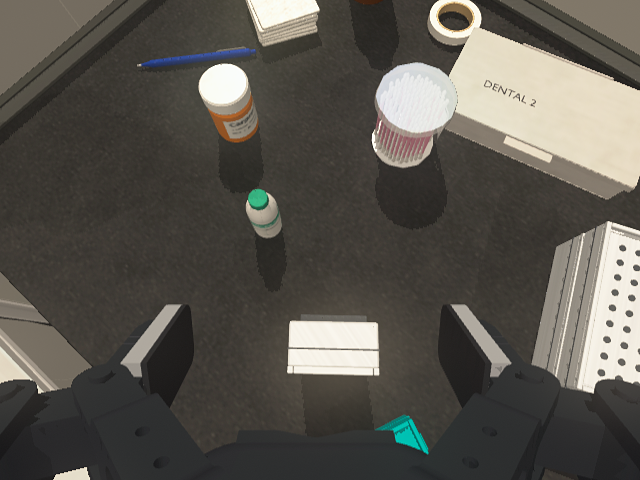

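The wrist view (333,348 = upright's top end) shows that forward tilt stalls at 33° here because the elbow is at its limit. I'll fit a simple kinematic model from the readings to see where a 45° tilt is reachable.

```bash
cat > kin.py <<'E'
from h import *
from scipy.optimize import least_squares
lo=np.array([-2.91,-.3,-1.5,.17,-1.26,.16,-2.52])+.03; hi=np.array([2.91,2.13,1.42,2.43,4.41,1.93,2.52])-.03
def fk(q,p,s=1):
    a,b,h,L=p; e=lambda ax,x: Ro.from_euler(ax,x).as_matrix()
    R=e('z',s*q[0])@e('y',q[1])@e('z',s*q[2]); P=np.array([0,0,h])+R@[0,0,a]
    R=R@e('y',q[3]); P=P+R@[0,0,b]; R=R@e('z',s*q[4])@e('y',q[5]); P=P+R@[0,0,L]; return P,R@e('z',s*q[6])
Q=np.array([[1.0678,.522,-.0363,1.6,.0212,1.0211,-.1128],[.47,-.02,-.39,2.41,-.71,.26,-.68]]); Q[1]=telemetry.observe()['qpos']
X=np.array([[.262,-.5671,.2498],telemetry.observe()['position']]); T=[[-3.1405,.0001,.4328],telemetry.observe()['tool_rot']]
E
python3 - <<'E'
from kin import *
for s in(1,-1):
    def res(p): return np.r_[[c for q,x in zip(Q,X) for P,_ in [fk(q,p,s)] for c in (np.hypot(*P[:2])-np.hypot(*x[:2]),P[2]-x[2])]]
    r=least_squares(res,[.42,.45,.35,.25]); print(s,r.x.round(3),np.abs(r.fun).max())
    for q,x,t in zip(Q,X,T):
        P,R=fk(q,r.x,s); Rm=Ro.from_euler('xyz',t).as_matrix(); W=Rm@R.T
        print(P.round(3),x.round(3),"bearing diff",np.degrees(np.arctan2(x[1],x[0])-np.arctan2(P[1],P[0])).round(1),"rotvec diff",Ro.from_matrix(W).as_rotvec(degrees=True).round(1))
E
```

```text
1 [0.544 0.416 0.291 0.295] 4.652511709224427e-11
[0.314 0.54  0.25 ] [ 0.262 -0.567  0.25 ] bearing diff -125.0 rotvec diff [1.000e-01 0.000e+00 1.396e+02]
[ 0.429 -0.015  0.283] [ 0.428 -0.041  0.283] bearing diff -3.5 rotvec diff [-48.4   0.   94.6]
-1 [0.544 0.416 0.291 0.295] 4.652511709224427e-11
[ 0.314 -0.54   0.25 ] [ 0.262 -0.567  0.25 ] bearing diff -5.4 rotvec diff [ -0.1   0.1 -90. ]
[0.429 0.015 0.283] [ 0.428 -0.041  0.283] bearing diff -7.4 rotvec diff [ 47.6  10.6 -75.6]
```

```bash
sed -i 's/s=1):/s=(-1,1,1,1)):/; s/s\*q\[0\]/s[0]*q[0]/; s/s\*q\[2\]/s[1]*q[2]/; s/s\*q\[4\]/s[2]*q[4]/; s/s\*q\[6\]/s[3]*q[6]/' kin.py
cat >> kin.py <<'E'
def world(q,v,s):
    P,R=fk(q,v[:4],s); B=Ro.from_euler('z',v[4]).as_matrix(); return B@P, B@R@Ro.from_euler('z',v[5]).as_matrix()
def err(P,R,x,Rm): return np.r_[P-x,.3*Ro.from_matrix(R.T@Rm).as_rotvec()]
def fit(s):
    f=lambda v: np.concatenate([err(*world(q,v,s),x,Ro.from_euler('xyz',t).as_matrix()) for q,x,t in zip(Q,X,T)])
    return min((least_squares(f,[.5,.42,.3,.29,-.1,y]) for y in(-1.6,0,1.6,3.1)),key=lambda r:r.cost)
E
python3 - <<'E'
from kin import *
import itertools
for s in itertools.product((1,-1),repeat=4):
    r=fit(s)
    if r.cost<5e-3: print(s,r.cost,r.x.round(3))
E
```

```text
(-1, -1, -1, -1) 0.0002045279445311489 [ 0.526  0.427  0.299  0.278 -0.099  1.48 ]
```

Run:
```python
from kin import *
s=(-1,-1,-1,-1); v=fit(s).x; rng=np.random.default_rng(0)
def ik(x,Rm,n=12):
    best=None
    for i in range(n):
        q0=np.clip([rng.uniform(-.6,1.2),rng.uniform(0,1.2),rng.uniform(-1,1),rng.uniform(1,2.3),rng.uniform(-1,1),rng.uniform(.3,1.8),rng.uniform(-2,2)],lo,hi)
        r=least_squares(lambda q:err(*world(q,v,s),x,Rm),q0,bounds=(lo,hi),max_nfev=60)
        if best is None or r.cost<best.cost: best=r
        if best.cost<1e-6: break
    return best
print("stack, hdg -9.7, z .115")
for t in (-30,-45,-55,-60,-70,30,45,60): r=ik([.495,-.274,.115],down(-9.7,t)); print(t,r.cost<1e-5,r.cost,r.x.round(2))
for p,h in (([.427,-.05,.1],9),([.56,-.09,.1],-9.7),([.55,-.1,.1],-20),([.62,-.12,.1],-10)):
    print(p,h,[(t,bool(ik(p,down(h,t)).cost<1e-5)) for t in(20,30,40,50,60)])
for h in(60,100,-60,-100): print("lateral at upright",h,[(t,bool(ik([.43,-.05,.1],down(h,t)).cost<1e-5)) for t in(30,45,60)])
```

```text
stack, hdg -9.7, z .115
-30 True 2.912002424935758e-07 [ 0.42  0.84 -0.13  1.5   0.22  1.33 -1.53]
-45 True 1.4966496534970865e-08 [ 0.17  0.99  0.27  1.32  0.01  1.6  -1.32]
-55 True 1.38163105280947e-08 [-0.17  1.36  1.14  1.21 -0.49  1.9  -0.79]
-60 True 1.341414115422196e-18 [ 0.33  1.12 -0.05  1.16  0.24  1.9  -1.5 ]
-70 False 0.0004980529911185658 [ 0.06  1.2   0.49  1.18  0.    1.9  -1.18]
30 False 9.658552719185038e-05 [ 0.95  0.63 -0.57  2.24  2.62  0.19  2.49]
45 True 5.452425269598073e-06 [ 1.15  0.75 -0.74  2.32  3.07  0.45  2.22]
60 False 1.691188017958563e-05 [-0.01  0.99  0.84  2.4   3.82  1.46  0.92]
[0.427, -0.05, 0.1] 9 [(20, False), (30, False), (40, False), (50, False), (60, False)]
[0.56, -0.09, 0.1] -9.7 [(20, True), (30, True), (40, True), (50, False), (60, False)]
[0.55, -0.1, 0.1] -20 [(20, True), (30, True), (40, True), (50, False), (60, False)]
[0.62, -0.12, 0.1] -10 [(20, True), (30, False), (40, True), (50, True), (60, True)]
lateral at upright 60 [(30, True), (45, True), (60, True)]
lateral at upright 100 [(30, True), (45, True), (60, True)]
lateral at upright -60 [(30, True), (45, True), (60, True)]
lateral at upright -100 [(30, True), (45, True), (60, True)]
```

Run:
```python
from kin import *
go([.43,-.049,.28],down(9)); 
for n in("scene","side"):
    P=np.load(n+".npz")["P"].reshape(-1,3); m=(P[:,2]>.065)&(P[:,2]<.095)&(P[:,0]>.58)&(P[:,0]<.78)&(P[:,1]>-.1)&(P[:,1]<.06); q=P[m]; print("buds",cv2.minEnclosingCircle(q[:,:2].astype(np.float32)))
    m=(P[:,2]>.02)&(P[:,2]<.06)&(P[:,0]>.6)&(P[:,0]<.8)&(P[:,1]>-.33)&(P[:,1]<-.13); print("box min x by y",[(y,P[m&(abs(P[:,1]-y)<.01)][:,0].min().round(3)) for y in(-.3,-.25,-.2,-.15)])
```

```text
t 18.65 pos [ 0.4276 -0.0408  0.2826] rpy [-178.2  -32.8    9.3] w 0.085 ff 0.0 F [0.4 0.6 0.1] ('mm', array([-0.6,  8.5,  2.5])) ('deg', array([ -1.8, -32.8,   0.8]))
buds ((0.6682245135307312, -0.08530993014574051), 0.03981034830212593)
box min x by y [(-0.3, np.float64(0.63)), (-0.25, np.float64(0.646)), (-0.2, np.float64(0.656)), (-0.15, np.float64(0.679))]
buds ((0.6701400876045227, -0.08689836412668228), 0.03860236331820488)
box min x by y [(-0.3, np.float64(0.633)), (-0.25, np.float64(0.65)), (-0.2, np.float64(0.656)), (-0.15, np.float64(0.684))]
```

```bash
python3 -m crank '0.085 0 0 0 0 -6.5 0;0.085 0 0 0 0 -6.5 0;0.085 0 0 0 0 -6.5 0;0.085 0 0 0 0 -6.5 0;0.085 0 0 0 0 -6.5 0;0.085 0 0 0 0 0 0;0.085 0 0 0 0 0 0;0.085 0 0 0 0 0 0'
python3 -c "
from h import *
go([.43,-.049,.29],down(9))
f=grab('wrist'); P=cloud(f); m=(P[...,2]>.13)&(P[...,2]<.155)&(np.hypot(P[...,0]-.43,P[...,1]+.049)<.06)&(f['pixels'].min(-1)>90)
q=P[cv2.morphologyEx(m.astype(np.uint8),cv2.MORPH_OPEN,np.ones((5,5)))>0]; print(np.median(q[:,2]),cv2.minAreaRect(q[:,:2].astype(np.float32)*1000))
go()"
```

```text
clock: 19.32
position: [0.4279, -0.0333, 0.2819]
tool_rot: [-3.095, -0.132, 0.187]
force: [-0.4, 0.3, -0.2]
grip_width: 0.0851
finger_force: 0.0
t 19.32 pos [ 0.4279 -0.0333  0.2819] rpy [-177.3   -7.6   10.7] w 0.0851 ff 0.0 F [-0.4  0.3 -0.2] ('mm', array([ 0.2, 15.4, -8.9])) ('deg', array([-2.8, -7.5,  1.9]))
0.1404446634387846 ((434.3025207519531, -47.86305618286133), (38.98830795288086, 60.032413482666016), 9.326678276062012)
t 19.37 pos [ 0.4277 -0.0335  0.282 ] rpy [-177.3   -7.6   10.7] w 0.0849 ff 0.0 F [-0.9 -0.1 -0. ]
```

```bash
python3 -m crank '0.085 0 0 0 -1.4 -3.7 0.8;0.085 0 0 0 -1.4 -3.8 0.8;0.085 .002 .0077 .016 0 0 0;0.085 .002 .0077 .016 0 0 0;0.085 0 0 0 0 0 0;0.085 0 0 0 0 0 0;0.085 0 0 0 0 0 0;0.085 0 0 0 0 0 0'
python3 -c "
from h import *
go([.4343,-.0479,.115],down(9.3))"
```

```text
clock: 20.03
position: [0.4347, -0.0479, 0.2513]
tool_rot: [3.141, -0.001, 0.162]
force: [0.5, 0.1, 0.4]
grip_width: 0.0853
finger_force: 0.0
t 20.03 pos [ 0.4347 -0.0479  0.2513] rpy [ 1.799e+02 -1.000e-01  9.300e+00] w 0.0853 ff 0.0 F [0.5 0.1 0.4] ('mm', array([ -0.6,  -0.2, 136.3])) ('deg', array([ 0.1, -0.1, -0. ]))
```

```bash
python3 -m crank '0.085 -.0006 0 .02 0 0 0;0.085 0 0 .03 0 0 0;0.085 0 0 .03 0 0 0;0.085 0 0 .025 0 0 0;0.085 0 0 .018 0 0 0;0.085 0 0 .01 0 0 0;0.085 0 0 .003 0 0 0;0.085 0 0 0 0 0 0' 60
python3 -m crank '0.08 0 0 0 0 0 0;0.075 0 0 0 0 0 0;0.07 0 0 0 0 0 0;0.066 0 0 0 0 0 0;0.063 0 0 0 0 0 0;0.05 0 0 0 0 0 0;0.05 0 0 0 0 0 0;0.05 0 0 0 0 0 0' 60
python3 -c "
from h import *
go()"
```

```text
clock: 20.7
position: [0.4342, -0.0481, 0.1146]
tool_rot: [3.141, 0.0, 0.162]
force: [0.4, -0.8, 0.0]
grip_width: 0.0849
finger_force: 0.0
clock: 21.37
position: [0.4343, -0.0482, 0.1148]
tool_rot: [3.141, -0.0, 0.162]
force: [-2.1, 0.5, 11.6]
grip_width: 0.0594
finger_force: 62.5
t 21.37 pos [ 0.4343 -0.0482  0.1148] rpy [179.9  -0.    9.3] w 0.0594 ff 62.5 F [-2.1  0.5 11.6]
```

```bash
python3 -m crank '0.05 0 0 -.003 0 0 0;0.05 0 0 -.01 0 0 0;0.05 0 0 -.015 0 0 0;0.05 0 0 -.005 0 0 0;0.05 0 0 0 0 0 4;0.05 0 0 0 0 0 5;0.05 0 0 0 0 0 5;0.05 0 0 0 0 0 5'
python3 -m crank '0.05 .01 .003 0 0 0 0;0.05 .022 .005 0 0 0 0;0.05 .025 .006 0 0 0 0;0.05 .025 .006 0 0 0 0;0.05 .025 .006 0 0 0 0;0.05 .02 .005 0 0 0 0;0.05 .011 .003 0 0 0 0;0.05 0 0 0 0 0 0'
python3 -m crank '0.05 0 0 .01 0 0 0;0.05 0 0 .01 0 0 0;0.05 0 0 .005 0 0 0;0.05 0 0 .003 0 0 0;0.05 0 0 .001 0 0 0;0.05 0 0 0 0 0 0;0.05 0 0 0 0 0 0;0.05 0 0 0 0 0 0'
python3 -c "
from h import *
go()"
```

```text
clock: 22.03
position: [0.434, -0.0483, 0.1473]
tool_rot: [3.141, -0.0, -0.174]
force: [0.5, 0.1, -1.1]
grip_width: 0.0594
finger_force: 64.9
clock: 22.7
position: [0.5664, -0.1065, 0.1468]
tool_rot: [3.141, -0.001, -0.168]
force: [-1.7, 0.4, -2.1]
grip_width: 0.0592
finger_force: 65.0
clock: 23.37
position: [0.5645, -0.105, 0.1187]
tool_rot: [3.141, -0.001, -0.169]
force: [0.4, 1.1, -2.3]
grip_width: 0.0598
finger_force: 65.0
t 23.37 pos [ 0.5645 -0.105   0.1187] rpy [180.   -0.   -9.7] w 0.0598 ff 65.0 F [ 0.4  1.1 -2.3]
```

```bash
python3 -m crank '0.05 0 0 .001 0 0 0;0.05 0 0 .001 0 0 0;0.05 0 0 .001 0 0 0;0.05 0 0 .0005 0 0 0;0.05 0 0 0 0 0 0;0.05 0 0 0 0 0 0;0.05 0 0 0 0 0 0;0.05 0 0 0 0 0 0'
python3 -c "
from h import *
go()"
```

```text
clock: 24.03
position: [0.5644, -0.105, 0.1149]
tool_rot: [3.141, -0.0, -0.169]
force: [-0.4, 0.7, 1.4]
grip_width: 0.0594
finger_force: 65.1
t 24.03 pos [ 0.5644 -0.105   0.1149] rpy [180.   -0.   -9.7] w 0.0594 ff 65.1 F [-0.4  0.7  1.4]
```

```bash
python3 -m crank '0.05 0 0 .0005 0 0 0;0.05 0 0 0 0 0 0;0.06 0 0 0 0 0 0;0.064 0 0 0 0 0 0;0.07 0 0 0 0 0 0;0.085 0 0 0 0 0 0;0.085 0 0 0 0 0 0;0.085 0 0 -.005 0 0 0'
python3 -m crank '0.085 0 0 -.015 0 0 0;0.085 0 0 -.03 0 0 0;0.085 0 0 -.03 0 0 0;0.085 -.007 0 -.03 0 0 0;0.085 0 0 -.02 0 6 0;0.085 0 0 0 0 7 0;0.085 0 0 0 0 7 0;0.085 0 0 0 0 7 0'
python3 -m crank '0.085 0 0 0 0 7 0;0.085 0 0 0 0 6 0;0.085 0 0 0 0 4 0;0.085 0 0 0 0 0 0;0.085 0 0 0 0 0 0;0.085 0 0 0 0 0 0;0.085 0 0 0 0 0 0;0.085 0 0 0 0 0 0'
python3 - <<'E'
from h import *
go([.557,-.1037,.24],down(-9.7,42)); print(telemetry.observe()['qpos'].round(2))
f=grab('wrist'); P=cloud(f); m=(P[...,2]>.13)&(P[...,2]<.15)&(np.hypot(P[...,0]-.564,P[...,1]+.105)<.06)&(f['pixels'].min(-1)>90)
q=P[cv2.morphologyEx(m.astype(np.uint8),cv2.MORPH_OPEN,np.ones((5,5)))>0]; print(np.median(q[:,2]),cv2.minAreaRect(q[:,:2].astype(np.float32)*1000))
E
```

```text
clock: 24.7
position: [0.5639, -0.105, 0.1188]
tool_rot: [3.141, 0.001, -0.169]
force: [-0.1, 0.4, -0.5]
grip_width: 0.085
finger_force: 0.0
clock: 25.37
position: [0.5574, -0.1039, 0.246]
tool_rot: [-3.141, -0.472, -0.17]
force: [2.1, -2.2, -1.1]
grip_width: 0.0854
finger_force: 0.0
clock: 26.03
position: [0.5637, -0.1144, 0.264]
tool_rot: [3.121, -0.611, -0.172]
force: [-0.0, 1.0, -0.1]
grip_width: 0.0852
finger_force: 0.0
t 26.03 pos [ 0.5637 -0.1144  0.264 ] rpy [178.8 -35.   -9.8] w 0.0852 ff 0.0 F [-0.   1.  -0.1] ('mm', array([-20.7,  -9.7,  14.6])) ('deg', array([ 1.3,  7. , -0. ]))
[ 0.15  0.23 -0.12  2.2   0.86  0.16 -2.52]
0.1406623852814474 ((564.5904541015625, -104.37498474121094), (60.15888595581055, 38.26277542114258), 79.91893005371094)
```

The tilt stalls at 35° because q6 and q7 are at their limits. The upright still stands well at (0.5646, -0.1044). I'll use the model to check which heading of the case gives a continuous tilt path.

```bash
cat > sim.py <<'E'
from kin import *
Q=np.vstack([Q[0],[.47,-.02,-.39,2.41,-.71,.26,-.68],telemetry.observe()['qpos']]); 
import kin; o=telemetry.observe()
kin.Q=Q; kin.X=np.array([X[0],[.4277,-.0408,.2827],o['position']]); kin.T=[T[0],[-3.111,-.572,.162],o['tool_rot']]
s=(-1,-1,-1,-1); r=fit(s); v=r.x
def path(keys,q,rows=7):
    "keys: (pos,hdg,tilt,extra z-turn) interpolated; returns worst errors per segment"
    out=[]
    for k0,k1 in zip(keys[:-1],keys[1:]):
        w=0
        for i in range(1,rows*2+1):
            t=i/(rows*2); p=np.array(k0[0])*(1-t)+np.array(k1[0])*t; g=[a*(1-t)+b*t for a,b in zip(k0[1:],k1[1:])]
            Rm=down(g[0],g[1])@Ro.from_euler('z',g[2],degrees=True).as_matrix()
            rr=least_squares(lambda x:np.r_[err(*world(x,v,s),p,Rm),.002*(x-q)],np.clip(q,lo+1e-6,hi-1e-6),bounds=(lo,hi),max_nfev=40); q=rr.x; w=max(w,np.abs(err(*world(q,v,s),p,Rm)).max())
        out.append(round(w,3))
    return out,q
E
python3 - <<'E'
from sim import *
print(r.cost,v.round(3))
U=[.5645,-.1045]; S=[.51,-.275]
q0=np.array([.3,.5,0,1.9,0,.8,-1.5])
_,q0=path([(U+[.24],-9.7,0,0)]*2,q0); print(q0.round(2))
for d in(-80,-65,-50,-35,35,50,65,80):
  for e in(0,180,-180):
    h=-9.7+d
    k=[(U+[.24],-9.7,0,0),(U+[.24],h,0,e),(U+[.24],h,45,e),(U+[.095],h,45,e),(U+[.25],h,45,e),(U+[.3],h,-45,e),(S+[.25],-9.7,-45,e),(S+[.112],-9.7,-45,e)]
    o,q=path(k,q0)
    if max(o)<.05: print(d,e,o,q.round(2))
E
```

```text
0.0004121241955952222 [ 0.544  0.419  0.299  0.302 -0.099  1.482]
[ 0.11  0.45 -0.04  1.75  0.02  0.94 -1.67]
-80 0 [np.float64(0.0), np.float64(0.035), np.float64(0.032), np.float64(0.037), np.float64(0.031), np.float64(0.001), np.float64(0.0)] [ 0.31  1.01 -0.    1.25  0.17  1.66 -1.48]
-80 -180 [np.float64(0.0), np.float64(0.0), np.float64(0.0), np.float64(0.0), np.float64(0.0), np.float64(0.001), np.float64(0.0)] [ 0.31  1.01 -0.01  1.25  0.17  1.66  1.66]
-65 0 [np.float64(0.0), np.float64(0.007), np.float64(0.005), np.float64(0.01), np.float64(0.001), np.float64(0.001), np.float64(0.0)] [ 0.32  1.01 -0.02  1.25  0.18  1.66 -1.48]
-65 -180 [np.float64(0.0), np.float64(0.0), np.float64(0.0), np.float64(0.0), np.float64(0.0), np.float64(0.001), np.float64(0.0)] [ 0.32  1.01 -0.02  1.25  0.18  1.66  1.66]
-50 0 [np.float64(0.0), np.float64(0.0), np.float64(0.008), np.float64(0.005), np.float64(0.0), np.float64(0.002), np.float64(0.0)] [ 0.28  1.01  0.05  1.25  0.14  1.65 -1.45]
-50 -180 [np.float64(0.0), np.float64(0.0), np.float64(0.0), np.float64(0.0), np.float64(0.0), np.float64
[... 1090 characters left out ...]
.7   1.51]
65 0 [np.float64(0.0), np.float64(0.0), np.float64(0.0), np.float64(0.0), np.float64(0.0), np.float64(0.0), np.float64(0.0)] [ 0.3   1.01  0.02  1.25  0.16  1.66 -1.46]
65 -180 [np.float64(0.0), np.float64(0.0), np.float64(0.0), np.float64(0.0), np.float64(0.0), np.float64(0.0), np.float64(0.0)] [ 0.45  1.02 -0.28  1.25  0.33  1.7   1.51]
80 0 [np.float64(0.0), np.float64(0.0), np.float64(0.0), np.float64(0.0), np.float64(0.0), np.float64(0.0), np.float64(0.0)] [ 0.29  1.01  0.03  1.25  0.15  1.66 -1.46]
80 -180 [np.float64(0.0), np.float64(0.014), np.float64(0.012), np.float64(0.016), np.float64(0.005), np.float64(0.0), np.float64(0.0)] [ 0.45  1.02 -0.28  1.25  0.33  1.7   1.51]
```

Turning the standing case by +65° (heading ~55°) gives a smooth, singularity-free path. I'll untilt, re-grip from above and turn it.

```bash
python3 -m crank '0.085 0 0 0 0 -7 0;0.085 0 0 0 0 -7 0;0.085 0 0 0 0 -7 0;0.085 0 0 0 0 -7 0;0.085 0 0 0 0 -7 0;0.085 0 0 0 0 0 0;0.085 0 0 0 0 0 0;0.085 0 0 0 0 0 0'
python3 -c "
from h import *
go([.5645,-.1045,.115],down(-9.9)); print(telemetry.observe()['qpos'].round(2))"
```

```text
clock: 26.75
position: [0.5662, -0.121, 0.2626]
tool_rot: [3.103, -0.117, -0.19]
force: [-0.7, -0.7, -0.3]
grip_width: 0.0848
finger_force: 0.0
t 26.75 pos [ 0.5662 -0.121   0.2626] rpy [177.8  -6.7 -10.9] w 0.0848 ff 0.0 F [-0.7 -0.7 -0.3] ('mm', array([-21.9, -21.5, 145.3])) ('deg', array([ 2.3, -6.7, -1.1]))
[ 0.45  0.41 -0.49  1.79  0.32  0.9  -1.95]
```

```bash
python3 -m crank '0.085 0 0 0 1.1 -3.3 -.5;0.085 0 0 0 1.2 -3.4 -.6;0.085 -.0022 -.008 .02 0 0 0;0.085 -.0022 -.008 .03 0 0 0;0.085 0 0 .02 0 0 0;0.085 0 0 0 0 0 0;0.085 0 0 0 0 0 0;0.085 0 0 0 0 0 0'
python3 -c "
from h import *
go([.5645,-.1045,.115],down(-9.9))"
```

```text
clock: 27.42
position: [0.565, -0.1048, 0.1947]
tool_rot: [3.141, -0.0, -0.173]
force: [0.6, 0.7, -0.1]
grip_width: 0.0846
finger_force: 0.0
t 27.42 pos [ 0.565  -0.1048  0.1947] rpy [180.   -0.   -9.9] w 0.0846 ff 0.0 F [ 0.6  0.7 -0.1] ('mm', array([-0.5, -0.2, 79.7])) ('deg', array([ 0., -0.,  0.]))
```

```bash
python3 -m crank '0.085 -.0005 0 .025 0 0 0;0.085 0 0 .025 0 0 0;0.085 0 0 .018 0 0 0;0.085 0 0 .009 0 0 0;0.085 0 0 .0025 0 0 0;0.075 0 0 0 0 0 0;0.07 0 0 0 0 0 0;0.066 0 0 0 0 0 0' 60
python3 -m crank '0.063 0 0 0 0 0 0;0.05 0 0 0 0 0 0;0.05 0 0 0 0 0 0;0.05 0 0 0 0 0 0;0.05 0 0 -.003 0 0 0;0.05 0 0 -.006 0 0 0;0.05 0 0 0 0 0 -4;0.05 0 0 0 0 0 -7' 60
python3 -m crank '0.05 0 0 0 0 0 -7;0.05 0 0 0 0 0 -7;0.05 0 0 0 0 0 -7;0.05 0 0 0 0 0 -7;0.05 0 0 0 0 0 -7;0.05 0 0 0 0 0 -7;0.05 0 0 0 0 0 -7;0.05 0 0 0 0 0 -5'
python3 -m crank '0.05 0 0 0 0 0 0;0.05 0 0 .004 0 0 0;0.05 0 0 .003 0 0 0;0.05 0 0 .001 0 0 0;0.05 0 0 .0005 0 0 0;0.05 0 0 .0005 0 0 0;0.05 0 0 0 0 0 0;0.05 0 0 0 0 0 0'
python3 -c "
from h import *
go([.5645,-.1045,.115],down(55.1)); print(telemetry.observe()['qpos'].round(2))"
```

```text
clock: 28.08
position: [0.5646, -0.1047, 0.1152]
tool_rot: [3.142, 0.0, -0.173]
force: [-0.5, -1.5, -0.8]
grip_width: 0.0662
finger_force: 0.0
clock: 28.75
position: [0.5642, -0.1046, 0.1237]
tool_rot: [3.141, 0.001, 0.021]
force: [-0.6, -0.0, -1.3]
grip_width: 0.0592
finger_force: 64.9
clock: 29.42
position: [0.564, -0.1049, 0.1233]
tool_rot: [-3.14, 0.001, 0.968]
force: [-0.8, 0.3, -2.2]
grip_width: 0.0592
finger_force: 64.9
clock: 30.08
position: [0.564, -0.1044, 0.1149]
tool_rot: [-3.14, 0.002, 0.96]
force: [-8.3, 0.8, 23.3]
grip_width: 0.059
finger_force: 67.6
t 30.08 pos [ 0.564  -0.1044  0.1149] rpy [-1.799e+02  1.000e-01  5.500e+01] w 0.059 ff 67.6 F [-8.3  0.8 23.3] ('mm', array([ 0.2,  0.5, -0.1])) ('deg', array([-0.1,  0.1, -0.1]))
[ 0.57  0.72 -0.72  1.82  0.62  0.85 -1.06]
```

```bash
python3 -m crank '0.05 0 0 -.0005 0 0 0;0.05 0 0 0 0 0 0;0.06 0 0 0 0 0 0;0.064 0 0 0 0 0 0;0.07 0 0 0 0 0 0;0.085 0 0 0 0 0 0;0.085 0 0 0 0 0 0;0.085 0 0 -.005 0 0 0'
python3 -m crank '0.085 0 0 -.015 0 0 0;0.085 0 0 -.03 0 0 0;0.085 0 0 -.03 0 0 0;0.085 -.0075 0 -.03 0 0 0;0.085 0 0 -.02 0 6 0;0.085 0 0 0 0 7 0;0.085 0 0 0 0 7 0;0.085 0 0 0 0 7 0'
python3 -m crank '0.085 0 0 0 0 7 0;0.085 0 0 0 0 7 0;0.085 0 0 0 0 4 0;0.085 0 0 0 0 0 0;0.085 0 0 0 0 0 0;0.085 0 0 0 0 0 0;0.085 0 0 0 0 0 0;0.085 0 0 0 0 0 0'
python3 - <<'E'
from h import *
print(telemetry.observe()['qpos'].round(2))
f=grab('wrist'); go(); P=cloud(f); m=(P[...,2]>.13)&(P[...,2]<.15)&(np.hypot(P[...,0]-.564,P[...,1]+.105)<.06)&(f['pixels'].min(-1)>90)
q=P[cv2.morphologyEx(m.astype(np.uint8),cv2.MORPH_OPEN,np.ones((5,5)))>0]; (cx,cy),wh,a=cv2.minAreaRect(q[:,:2].astype(np.float32)*1000); print(np.median(q[:,2]),cx,cy,wh,a)
h=np.radians(55.1); g=np.array([cx,cy])/1e3-.0075*np.array([np.cos(h),np.sin(h)]); print(g); go([g[0],g[1],.092],down(55.1,45))
E
```

```text
clock: 30.75
position: [0.5636, -0.1046, 0.1187]
tool_rot: [-3.139, 0.001, 0.962]
force: [-0.2, -0.2, -1.2]
grip_width: 0.0847
finger_force: 0.0
clock: 31.42
position: [0.5606, -0.1112, 0.2463]
tool_rot: [3.139, -0.475, 0.962]
force: [2.1, 0.6, -2.7]
grip_width: 0.0851
finger_force: 0.0
clock: 32.08
position: [0.5604, -0.1098, 0.245]
tool_rot: [-3.141, -0.782, 0.964]
force: [-0.2, -0.1, 0.4]
grip_width: 0.0854
finger_force: 0.0
[ 1.3   0.84 -1.26  1.91  0.09  0.61 -0.37]
t 32.13 pos [ 0.5603 -0.1099  0.2449] rpy [-180.   -44.8   55.2] w 0.0851 ff 0.0 F [0.2 0.3 0.4]
0.14066002376969344 564.337890625 -105.32443237304688 (38.98884201049805, 60.10647201538086) 55.0428352355957
[ 0.5600468  -0.11147557]
t 32.13 pos [ 0.5603 -0.1099  0.2449] rpy [-180.   -44.8   55.2] w 0.0851 ff 0.0 F [0.2 0.3 0.4] ('mm', array([-108.8,    0.8,  107.4])) ('deg', array([-0.1,  0.2,  0.1]))
```

The 45° tilt is reached. Descend along the vertical and grip.

```bash
python3 -m crank '0.085 -.018 .0008 .018 0 0 0;0.085 -.022 0 .022 0 0 0;0.085 -.022 0 .022 0 0 0;0.085 -.02 0 .02 0 0 0;0.085 -.014 0 .014 0 0 0;0.085 -.008 0 .008 0 0 0;0.085 -.004 0 .003 0 0 0;0.085 0 0 0 0 0 0'
python3 -c "
from h import *
go([.5600,-.1115,.092],down(55.1,45)); print(telemetry.observe()['qpos'].round(2))"
```

```text
clock: 32.8
position: [0.56, -0.1116, 0.0923]
tool_rot: [-3.138, -0.784, 0.96]
force: [-0.8, -0.1, 0.8]
grip_width: 0.0852
finger_force: 0.0
t 32.8 pos [ 0.56   -0.1116  0.0923] rpy [-179.8  -44.9   55. ] w 0.0852 ff 0.0 F [-0.8 -0.1  0.8] ('mm', array([-0.1, -0. ,  0.2])) ('deg', array([-0.1,  0.1, -0.1]))
[ 1.2   1.05 -1.07  1.97  0.22  0.38 -0.3 ]
```

```bash
python3 -m crank '0.078 0 0 0 0 0 0;0.072 0 0 0 0 0 0;0.068 0 0 0 0 0 0;0.064 0 0 0 0 0 0;0.061 0 0 0 0 0 0;0.05 0 0 0 0 0 0;0.05 0 0 0 0 0 0;0.05 0 0 0 0 0 0' 80
python3 -m crank '0.05 .002 0 -.002 0 0 0;0.05 .006 0 -.006 0 0 0;0.05 .015 0 -.015 0 0 0;0.05 .02 0 -.02 0 0 0;0.05 .02 0 -.02 0 0 0;0.05 .02 0 -.02 0 0 0;0.05 .018 0 -.018 0 0 0;0.05 .008 0 -.008 0 0 0'
python3 -m crank '0.05 0 0 0 0 -4 0;0.05 0 0 0 0 -6 0;0.05 0 0 0 0 -6 0;0.05 0 0 0 0 -6 0;0.05 0 0 0 0 -6 0;0.05 0 0 0 0 -6 0;0.05 0 0 0 0 -6 0;0.05 0 0 0 0 -5 0'
python3 -c "
from h import *
go([.56,-.1115,.245],down(55.1,-45)); print(telemetry.observe()['qpos'].round(2))"
```

```text
clock: 33.47
position: [0.56, -0.1118, 0.0928]
tool_rot: [-3.14, -0.785, 0.96]
force: [-3.7, -0.0, 8.2]
grip_width: 0.0592
finger_force: 85.0
clock: 34.13
position: [0.5607, -0.1117, 0.2498]
tool_rot: [3.14, -0.784, 0.963]
force: [1.4, -1.1, -0.5]
grip_width: 0.0588
finger_force: 86.1
clock: 34.8
position: [0.5605, -0.1114, 0.2476]
tool_rot: [3.141, 0.006, 0.962]
force: [-0.9, -0.2, -2.6]
grip_width: 0.0591
finger_force: 86.0
t 34.8 pos [ 0.5605 -0.1114  0.2476] rpy [180.    0.4  55.1] w 0.0591 ff 86.0 F [-0.9 -0.2 -2.6] ('mm', array([-0.4, -0.3,  2.6])) ('deg', array([  0.1, -44.6,   0. ]))
[ 0.64  0.54 -0.79  1.72  0.44  1.07 -0.91]
```

```bash
python3 -m crank '0.05 0 0 0 0 0 4;0.05 0 0 0 0 0 6;0.05 0 0 0 0 0 7;0.05 0 0 0 0 0 7;0.05 0 0 0 0 0 7;0.05 0 0 0 0 0 7;0.05 0 0 0 0 0 7;0.05 0 0 0 0 0 7'
python3 -m crank '0.05 0 0 0 0 0 7;0.05 0 0 0 0 0 6;0.05 0 0 0 0 -5 0;0.05 0 0 0 0 -7 0;0.05 0 0 0 0 -7 0;0.05 0 0 0 0 -7 0;0.05 0 0 0 0 -7 0;0.05 0 0 0 0 -6.6 0'
python3 -m crank '0.05 0 0 0 0 -5 0;0.05 0 0 0 0 0 0;0.05 0 0 0 0 0 0;0.05 0 0 0 0 0 0;0.05 0 0 0 0 0 0;0.05 0 0 0 0 0 0;0.05 0 0 0 0 0 0;0.05 0 0 0 0 0 0'
python3 -c "
from h import *
go([.5007,-.2739,.245],down(-9.8,-45)); print(telemetry.observe()['qpos'].round(2))
f=grab('side'); save(f,'pics/s5.png')"
```

```text
clock: 35.47
position: [0.5599, -0.1117, 0.2462]
tool_rot: [-3.141, 0.003, 0.048]
force: [0.3, -0.4, -2.1]
grip_width: 0.0589
finger_force: 86.0
clock: 36.13
position: [0.5604, -0.1118, 0.2466]
tool_rot: [-3.141, 0.699, -0.172]
force: [-0.5, 0.0, -1.0]
grip_width: 0.0588
finger_force: 86.3
clock: 36.8
position: [0.5601, -0.112, 0.2472]
tool_rot: [3.141, 0.779, -0.173]
force: [-0.4, -0.4, -2.0]
grip_width: 0.0588
finger_force: 86.7
t 36.8 pos [ 0.5601 -0.112   0.2472] rpy [180.   44.7  -9.9] w 0.0588 ff 86.7 F [-0.4 -0.4 -2. ] ('mm', array([-20.2, 169.6,  23.1])) ('deg', array([-0.1, -0.3, -0.1]))
[ 0.33  0.91 -0.44  1.13  0.17  1.92 -1.84]
```

View pics/s5.png

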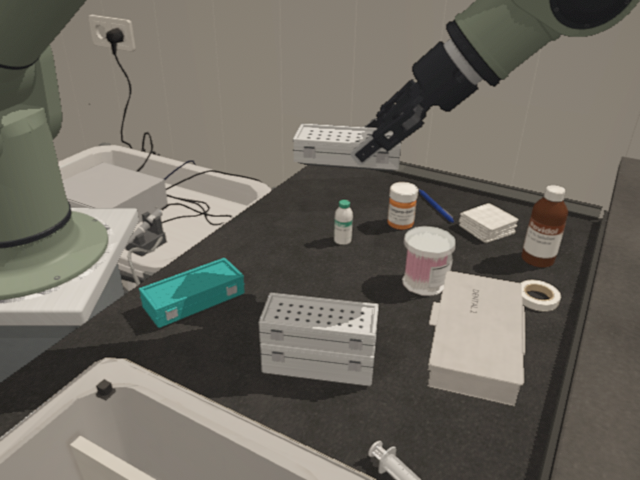

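The side view shows the third case held level, lid up, at (345,147), and the stack and bottle undisturbed. I'll measure its offset to the stack in this view and fit the lid plane for level.

```bash
cat > off.py <<'E'
from h import *
def plane(P,m):
    q=P[m]; c=q.mean(0); n=np.linalg.svd(q-c,full_matrices=False)[2][2]; n*=np.sign(n[2]); return c,n
def edges(P,rgb,c,hd,z0,z1):
    h=np.radians(hd); e=np.array([np.cos(h),np.sin(h)]); k=np.array([-np.sin(h),np.cos(h)])
    d=P[...,:2]-c; a=d@e; b=d@k
    m=(P[...,2]>z0)&(P[...,2]<z1)&(abs(a)<.09)&(abs(b)<.045)&(rgb.min(-1)>90)
    m=cv2.morphologyEx(m.astype(np.uint8),cv2.MORPH_OPEN,np.ones((3,3)))>0
    return m,a,b
E
python3 - <<'E'
from off import *
f=grab('side'); s=f['state']; P=cloud(f); rgb=f['pixels']; p=np.array(s['position']); go()
h=np.radians(-9.8); e=np.array([np.cos(h),np.sin(h)])
for nm,c,zl in(("held",p[:2]-.022*e,p[2]-.027+.035),("stack",np.array([.4995,-.274]),.085)):
    m,a,b=edges(P,rgb,c,-9.8,zl-.006,zl+.009)
    fl=m&(abs(b)<.02)&(a<.02)&(a>-.06)&(abs(P[...,2]-zl)<.006); cc,n=plane(P,fl)
    print(nm,fl.sum(),"floor z",cc[2].round(4),"tilt along/across deg",np.degrees([n[:2]@e,n[:2]@[-e[1],e[0]]]).round(2),"ends a",np.percentile(a[m],[.3,99.7]).round(4),"b",np.percentile(b[m],[.3,99.7]).round(4),"c",c.round(4))
    if nm=="held": print("expected floor",zl)
    q=P[m&(a<.035)][:,:2].astype(np.float32); print(cv2.minAreaRect(q*1000))
E
```

```text
t 36.9 pos [ 0.5601 -0.1119  0.2468] rpy [180.   44.7  -9.9] w 0.0589 ff 86.7 F [-0.   0.2 -1.8]
held 584 floor z 0.255 tilt along/across deg [-0.39  0.16] ends a [-0.0703  0.0683] b [-0.037   0.0301] c [ 0.5384 -0.1083]
expected floor 0.25498119330541746
((517.4871826171875, -106.69767761230469), (68.6315689086914, 101.51937866210938), 77.0736083984375)
stack 1235 floor z 0.0855 tilt along/across deg [-0.04 -0.13] ends a [-0.0703  0.0684] b [-0.0312  0.0302] c [ 0.4995 -0.274 ]
((481.8136901855469, -270.7563171386719), (63.42374801635742, 106.23223114013672), 79.79341125488281)
```

```bash
python3 -m crank '0.05 -.001 .012 .001 0 0 0;0.05 -.001 .025 .001 0 0 0;0.05 -.001 .03 .001 0 0 0;0.05 -.001 .03 .001 0 0 0;0.05 -.001 .03 .001 0 0 0;0.05 -.001 .025 .001 0 0 0;0.05 -.001 .013 .001 0 0 0;0.05 0 .005 0 0 0 0'
python3 -m crank '0.05 .014 0 .014 0 0 0;0.05 .017 0 .017 0 0 0;0.05 .017 0 .017 0 0 0;0.05 .014 0 .014 0 0 0;0.05 .007 0 .007 0 -.3 0;0.05 .003 0 .003 0 0 0;0.05 0 0 0 0 0 0;0.05 0 0 0 0 0 0'
python3 - <<'E'
from off import *
f=grab('side'); s=f['state']; P=cloud(f); rgb=f['pixels']; p=np.array(s['position']); go([.5216,-.2777,.112],down(-9.8,-45)); print(s['qpos'].round(2))
h=np.radians(-9.8); e=np.array([np.cos(h),np.sin(h)])
c=p[:2]-.022*e; zl=p[2]+.008
m,a,b=edges(P,rgb,c,-9.8,zl-.006,zl+.009)
fl=m&(abs(b)<.02)&(a<.02)&(a>-.06)&(abs(P[...,2]-zl)<.006); cc,n=plane(P,fl)
print(fl.sum(),"floor z",cc[2].round(4),zl,"tilt",np.degrees([n[:2]@e,n[:2]@[-e[1],e[0]]]).round(2),"ends a",np.percentile(a[m],[.3,99.7]).round(4),"b",np.percentile(b[m],[.3,99.7]).round(4),"c",c.round(4))
save(f,'pics/s6.png',(230,230,410,390),4)
E
```

```text
clock: 37.57
position: [0.5201, -0.2803, 0.2465]
tool_rot: [3.139, 0.781, -0.177]
force: [-0.2, -0.1, -2.0]
grip_width: 0.0589
finger_force: 86.7
clock: 38.23
position: [0.5222, -0.2776, 0.1455]
tool_rot: [3.142, 0.785, -0.172]
force: [0.4, -0.4, -2.2]
grip_width: 0.059
finger_force: 86.7
t 38.28 pos [ 0.5222 -0.2777  0.1457] rpy [180.   44.9  -9.9] w 0.059 ff 86.7 F [ 0.4 -0.2 -1.6] ('mm', array([23.4,  0.1, 24.3])) ('deg', array([-0.1, -0.1, -0.1]))
[ 0.43  1.02 -0.21  1.14  0.23  1.79 -1.54]
1278 floor z 0.1534 0.15345601173110565 tilt [ 0.04 -0.2 ] ends a [-0.0704  0.0587] b [-0.0368  0.0301] c [ 0.5005 -0.2738]
```

View pics/s6.png

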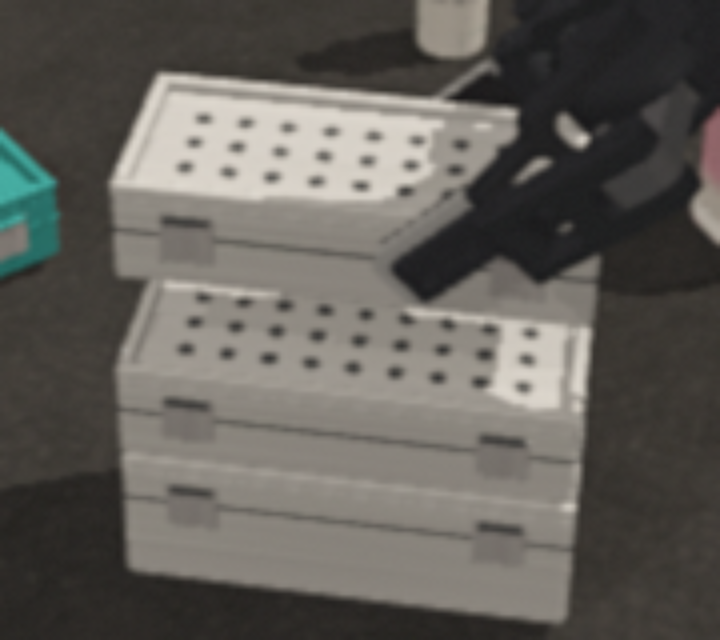

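The crop shows the case hovering parallel and level, directly over the stack. Lowering it gently.

```bash
python3 -m crank '0.05 .0035 0 .0047 0 0 0;0.05 .005 0 .005 0 0 0;0.05 .004 0 .004 0 0 0;0.05 .004 0 .004 0 0 0;0.05 .003 0 .003 0 0 0;0.05 .0015 0 .0015 0 0 0;0.05 .0007 0 .0007 0 0 0;0.05 0 0 0 0 0 0'
python3 -m crank '0.05 .0007 0 .0007 0 0 0;0.05 .0004 0 .0004 0 0 0;0.05 .0004 0 .0004 0 0 0;0.05 0 0 0 0 0 0;0.05 0 0 0 0 0 0;0.05 0 0 0 0 0 0;0.05 0 0 0 0 0 0;0.05 0 0 0 0 0 0'
python3 -c "
from h import *
go([.5214,-.2777,.112],down(-9.8,-45))"
```

```text
clock: 38.95
position: [0.5208, -0.2776, 0.1129]
tool_rot: [3.142, 0.786, -0.173]
force: [0.1, 0.1, -1.1]
grip_width: 0.059
finger_force: 86.9
clock: 39.62
position: [0.521, -0.2776, 0.1125]
tool_rot: [3.141, 0.786, -0.173]
force: [-0.8, 0.7, 12.9]
grip_width: 0.0588
finger_force: 87.9
t 39.62 pos [ 0.521  -0.2776  0.1125] rpy [180.   45.   -9.9] w 0.0588 ff 87.9 F [-0.8  0.7 12.9] ('mm', array([0.6, 0. , 0. ])) ('deg', array([-0.1,  0. , -0.1]))
```

```bash
python3 -m crank '0.058 0 0 0 0 0 0;0.06 0 0 0 0 0 0;0.063 0 0 0 0 0 0;0.067 0 0 0 0 0 0;0.085 0 0 0 0 0 0;0.085 0 0 0 0 0 0;0.085 0 0 0 0 0 0;0.085 0 0 0 0 0 0'
python3 -m crank '0.085 -.004 0 -.004 0 0 0;0.085 -.01 0 -.01 0 0 0;0.085 -.018 0 -.018 0 0 0;0.085 -.02 0 -.02 0 0 0;0.085 -.02 0 -.02 0 0 0;0.085 -.01 0 -.01 0 0 0;0.085 -.003 0 -.003 0 0 0;0.085 0 0 0 0 0 0'
python3 - <<'E'
from off import *
go(); f=grab('side'); P=cloud(f); rgb=f['pixels']
c=caserect(f,(.4995,-.274),.122); h=np.radians(-9.8); e=np.array([np.cos(h),np.sin(h)])
m,a,b=edges(P,rgb,np.array([.4995,-.274]),-9.8,.114,.129)
fl=m&(abs(b)<.02)&(abs(a)<.055); cc,n=plane(P,fl)
print("floor",cc[2].round(4),np.median(P[fl][:,2]),"tilt",np.degrees([n[:2]@e,n[:2]@[-e[1],e[0]]]).round(2),"a",np.percentile(a[m],[.3,99.7]).round(4),"b",np.percentile(b[m],[.3,99.7]).round(4))
m=(P[...,2]>.02)&(P[...,2]<.1)&(np.hypot(P[...,0]-.55,P[...,1]-.04)<.04); q=P[m];print("bottle",cv2.minEnclosingCircle(q[:,:2].astype(np.float32)),q[:,2].max())
save(f,'pics/s7.png',(220,180,460,400),3) if False else save(f,'pics/s7.png',(220,180,460,380),3)
E
```

```text
clock: 40.28
position: [0.5208, -0.2775, 0.1109]
tool_rot: [3.142, 0.786, -0.173]
force: [-0.4, 0.1, 0.3]
grip_width: 0.0849
finger_force: 0.0
clock: 40.95
position: [0.5212, -0.2776, 0.2327]
tool_rot: [3.141, 0.784, -0.173]
force: [-0.0, -0.5, 0.1]
grip_width: 0.0849
finger_force: 0.0
t 40.95 pos [ 0.5212 -0.2776  0.2327] rpy [179.9  44.9  -9.9] w 0.0849 ff 0.0 F [-0.  -0.5  0.1]
case 4010 px [ 262  272  117   43 4022] c 498.9 -273.7 size 64.5 139.5 hdg -9.18
floor 0.1205 0.12046421768079786 tilt [-0.   -0.03] a [-0.0699  0.069 ] b [-0.0313  0.03  ]
bottle ((0.5453019738197327, 0.03677738085389137), 0.013465920463204384) 0.08055240134674806
```

View pics/s7.png

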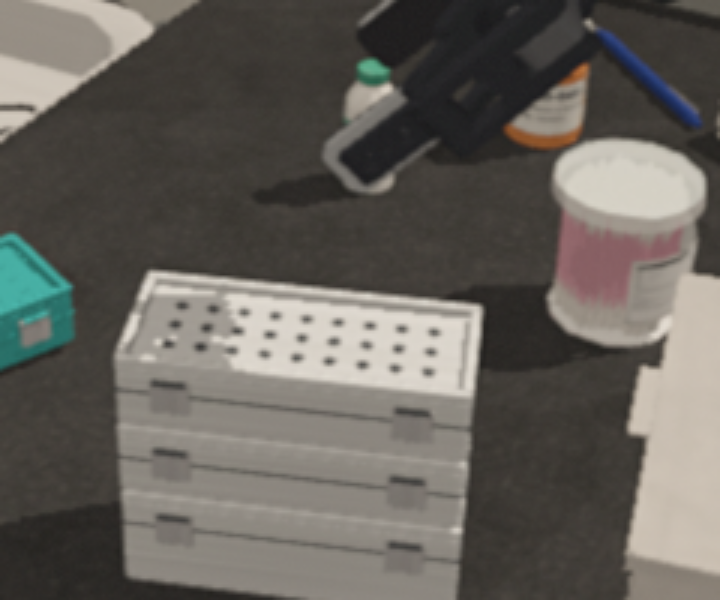

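The crop shows a square three-case column (top lid at (300,335), floor at z 0.1205, level) and the bottle standing. Handing in.

```bash
python3 -c "
from workcell import bot
print(bot.job_done())"
```

```text
the job is handed in; nothing more can be done
None
```

I built the three-case column and handed the job in at about 41 s of the 72 s allowed: all three cases are seated, level and lid up, the bottle stands clear on the worktop, and the gripper is open and touching nothing; the hand-in call did not report a verdict.

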